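Click the chromatography columns into the clip rack in size order

ROBOT

A 6-joint arm with a two-finger parallel gripper is mounted at the origin on the work surface; the furniture and walls round the work are solid. World frame = base frame: x ahead of the robot, y to its left, z up, the work surface at z = 0. Lengths are in m, angles in rad, forces in N, time in s.
With the tool pointing down it reaches from about 0.35 to 0.775 m from the base axis. Payload 5.5 kg.
Tool frame: the origin (TCP) lies on the centre line of the jaws, within the pads' length; the fingertips stand ahead of it and the grasp point (between the pads) lies 3 mm ahead of it (arm.tcp_to_tips is the y of the fingertips in the tool frame, in m); y points along the fingers, x is the direction in which the jaws open and shut, and the axes are right-handed (so a half turn about y gives the same grasp; the last joint's range is limited). The gripper opens to 85 mm and grips with 20 to 120 N. Pads are 22 mm wide; open, the fingers measure 114 mm over their backs; the gripper's body (76 mm by 85 mm) begins 54 mm behind the grasp point. The pads swing forward as they close: fully open they stand 13 mm farther back than shut.
Start: joints at [1.103, 0.313, 0.046, 1.304, 0, 1.431], TCP at [0.185, 0.544, 0.214] pointing down, gripper open.
Joint ranges: [-2.76, 2.76], [-0.86, 1.69], [-1.03, 1.26], [-2.2, 2.34], [-1.47, 1.5], [-3.14, 3.14]. Speed limits (rad/s): [2.57, 2.57, 3.14, 3.14, 3.14, 3.14].

INTERFACE

Orientations are given as a rotation vector (axis times angle).
In Python, from cell import telemetry, imaging, arm gives the robot as it stands. The module is installed in compiled form; this text tells all that it offers.
- The arm moves only by the tool apply_moves, never from a script. Its argument "steps" is a list of rows, each an object of numbers: "tx", "ty", "tz": the shift along the tool's x, y, z in mm; "turn": the turn about the tool's y in rad; "hand": the opening in per cent of the stroke, from 0 (shut) to 100 (fully open). In form: [{"tx": .., "ty": .., "tz": .., "turn": .., "hand": ..}, ...]. A call has 1 to 12 rows; each row shifts and turns the commanded pose from where the row before left it, along the tool's axes as they then stand; what a row does not reach is not made up. A row lasts 1/10 s, in which the tool goes at most 50 mm and 8.59 degrees, less where a joint would pass 70% of its speed; a pose out of reach is approached as far as the arm can. A call with a gripper value outside its range is refused whole. The fingers move at their own pace and stop on an object; "newtons" is the grip in N (left out, the last holds). Time passes only in rows, so rows that do not move let the fingers close. It gives the time, the measured TCP pose, the force and the opening at its end, in the units of the state.
- telemetry.sense(): the state, without advancing time (a new reading comes with each control period).
- imaging.capture(name): name is "side" or "top"; returns a dict with "img" (400x640x3 uint8, red, green, blue), "fx", "fy", "cx", "cy" (pixels), "cam_to_world" (4x4, takes a point from camera to world coordinates). Camera axes: x right, y up, looking along -z (the intrinsics and any distortion apply to the point x, -y, -z); pixel columns grow to the right and rows downward; lengths in m; the calibration is good to about 2 mm. A picture is of the moment at which its call begins. There is no depth.
- arm.finish_job(): hands the job in, once; it reports no verdict.
Trained networks look in a picture, given as the dict that the camera call returned (one of the last four; its "shot" number tells which), for a name from the list of things; names that differ only in an ending like _2 or _b are one class to them, and where a whole thing is asked for, a point or a joint stands for the part that bears it (a point fixed in the world has none). Each returns a list of dicts, best first, with "confidence" (0 to 1); they miss things now and then, are a little off and sometimes report something else, mostly with a low value. They report only what shows in the picture. A call takes as long as a camera call.
- imaging.boxes_of(picture, target): "box" ([centre column, centre row, width, height] in pixels, round what is visible of it).
- imaging.silhouettes(picture, target): "region" (400x640 bool, what is visible of it) and "box" ([centre column, centre row, width, height] in pixels, round what is visible of it).
The state is a dict: "time_s": time; "q": joint angles; "joint_vel": joint speeds; "tau": joint torques, N m; "eef_pos": TCP position; "tcp_rot": TCP orientation; "ft_force": force on the tool from outside, world axes, zero at the start; "torque": the same for the moment, N m; "opening": opening from 0.0 (shut) to 1.0 (fully open).
Only numpy, scipy, OpenCV 4.12 (cv2) and the standard library are available. Lean on these libraries where they do the work, as an engineer would, in place of code of your own. Each camera call takes 0.05 s, during which the arm holds its last target.

TASK

Set up the column rack for the run: draw the medium and the large chromatography column out of the storage block and press each down into the empty pair of spring clips that fits its tube, until it clicks in and lies fully home, so that the rack holds the small, medium and large column in size order. A column sticks out of the block just where its clip has to hold it, so it will have to be put down and taken again by the middle. Leave the small column in its clips, the spare one in the block, and the things round about as they are.

Things in the scene. Friction and masses are not known exactly. Their poses are not given: they have to be found in the camera images.
- column_medium_centre (a point): Medium column: steel tube 19 mm in diameter, 116 mm long between its six-sided end nuts (24 mm across flats, 15 mm long), 156 mm over all with the black port plugs, 200 g. Point: its middle, on the axis; x along the axis (ends alike). Starts in a pigeonhole of the block. It lies on a nut flat, axis 12 mm above what it lies on, and does not roll.
- column_large_centre (a point): Large column: steel tube 25 mm in diameter, 116 mm long between its six-sided end nuts (31 mm across flats, 18 mm long), 162 mm over all with the black port plugs, 340 g. Point: its middle, on the axis; x along the axis (ends alike). Starts in another pigeonhole. It lies on a nut flat, axis 15.5 mm above what it lies on.
- column_small_centre (a point): Small column: steel tube 14 mm in diameter, 116 mm long between its six-sided end nuts (18 mm across flats, 12 mm long), 150 mm over all with the black port plugs, 110 g. Point: its middle, on the axis; x along the axis (ends alike). Starts clicked into the smallest clips of the rack and stays there.
- column_spare_centre (a point): Spare column, like the small one, in the remaining pigeonhole; the rack has no free place for it and it stays in the block.
- block_face (a point): Middle of the open front of the grey storage block, 26 mm above the desk; x points straight into the holes, z up. Of each column the front nut and 32 to 36 mm of bare tube stand out; it comes out only straight along -x, by 115 mm to be clear of the block. The desk before the block is free to lay a column on.
- storage_block: Fixed grey pigeonhole block, 176 mm wide, 113 mm deep, 52 mm high, with three holes side by side 48 mm wide and 40 mm high, 56 mm between centres, floor 6 mm above the desk, open only at the front. Origin on the desk, 40 mm before the middle of its front; x into the holes.
- clip_rack: Fixed rack: aluminium plate 124 x 158 mm, top 6 mm above the desk, with two parallel rails 90 mm apart (tops 20 mm up) that carry three pairs of steel spring clips, one clip of a pair on each rail, 36 to 54 mm either side of the middle. Between the clips the middle 70 mm are open down to the plate for fingers. Origin on the desk; x along the columns, y towards the larger clips.
- clips_s (a point): Smallest clip pair (14 mm tubes), holding the small column. Point: middle of the seated column's axis, 31 mm above the desk; axes as the rack's.
- clips_m (a point): Middle clip pair (19 mm tubes), empty, 48 mm from the smallest. Point: where the middle of the seated column's axis belongs, 33.5 mm above the desk; axes as the rack's. Lips 7 mm and flared tips 15 mm above that, lips 4 mm closer than the tube is wide: pressed straight down at its middle (about 12 N) the tube clicks in and rests on the clip's foot. The nuts leave 4 mm play either way along x.
- clips_l (a point): Largest clip pair (25 mm tubes), empty, 54 mm from the middle pair. Point: where the middle of the seated column's axis belongs, 36.5 mm above the desk; else like the middle pair, lips 8 mm and flared tips 16 mm above that, pressed home with about 12 N.
- monitor: Black computer screen on a foot, fixed, 380 mm tall, pushed aside to the left of the work; its panel is 474 mm wide and stands nearly along x, within about 60 mm of the origin across. An arm that starts to its left must be lifted over it. Origin at its underside.
- dropper_bottle_0: Amber dropper bottle with a black bulb, 30 mm wide, 91 mm tall, standing by. Origin at its underside.
- dropper_bottle_1: White dropper bottle with a red cap, 30 mm wide, 91 mm tall, standing by. Origin at its underside.
- stapler: Black stapler, 135 x 30 x 42 mm, lying by. Origin at its underside.
- rubber_stamp: Dark red hand stamp with a knob, 54 x 26 x 62 mm, standing by. Origin at its underside.

How it is judged:
At the end, for the whole second after the job is handed in: Small, medium and large column each lie at rest in the clip pair of their size, the middle within 2.5 mm of its seated place across and in height, 5.5 mm lengthways (nuts outside the clips), parallel within 0.05 rad; the spare is still in the block (x of column_medium_centre in the frame of clips_m between -0.0055 and 0.0055 m and y of column_medium_centre in the frame of clips_m between -0.0025 and 0.0025 m and z of column_medium_centre in the frame of clips_m between -0.0025 and 0.0025 m and angle between the x axis of column_medium_centre and the x axis of clips_m, either way round below 0.05 rad and x of column_large_centre in the frame of clips_l between -0.0055 and 0.0055 m and y of column_large_centre in the frame of clips_l between -0.0025 and 0.0025 m and z of column_large_centre in the frame of clips_l between -0.0025 and 0.0025 m and angle between the x axis of column_large_centre and the x axis of clips_l, either way round below 0.05 rad and x of column_small_centre in the frame of clips_s between -0.0055 and 0.0055 m and y of column_small_centre in the frame of clips_s between -0.0025 and 0.0025 m and z of column_small_centre in the frame of clips_s between -0.0025 and 0.0025 m and angle between the x axis of column_small_centre and the x axis of clips_s, either way round below 0.05 rad and linear speed of each of column_medium, column_large below 0.02 m/s and x of column_spare_centre in the frame of block_face above -0.01 m); the robot touches nothing.
It fails at once if the small column is forced out of its clips (distance of column_small_centre from where it was at the start of the episode above 0.015 m).
It fails at once if a bystander (dropper bottles, stapler, stamp) is pushed more than 20 mm or tipped (distance of any of dropper_bottle_0, dropper_bottle_1, stapler, rubber_stamp from where it was at the start of the episode above 0.02 m or angle between any of dropper_bottle_0, dropper_bottle_1, stapler, rubber_stamp's own z axis and vertical above 0.35 rad).
It also fails if it takes over 72 s, if anything falls off the work surface, if the arm or the gripper's body presses on something with over 40 N, if the wrist force passes 120 N, or if a joint passes its speed limit or range.

## Working session

There is one attempt and no reset: what is moved stays moved. The work goes in short steps, Python scripts to look and compute and a tool call to move; the robot and the scene stay as the last step left them, time stands still between calls to the robot, and variables do not carry over. Pictures are saved under pics/ and viewed, and the job is handed in when it is done.

Besides the shell and the picture viewer there is one more tool, called as name(argument=value, ...) on one line, values as JSON. apply_moves: Moves the arm, as the interface text tells. Its arguments: {"type":"object","properties":{"steps":{"type":"array"},"newtons":{"type":"number"}},"required":["steps"]}

```bash
mkdir -p pics
cat > h.py <<'E'
import numpy as np, cv2
from cell import telemetry, imaging, arm
from scipy.spatial.transform import Rotation as R
def save(p,n): cv2.imwrite('pics/'+n,cv2.cvtColor(p['img'],cv2.COLOR_RGB2BGR))
def ray(p,u,v):
    M=np.array(p['cam_to_world']); d=np.array([(u-p['cx'])/p['fx'],-(v-p['cy'])/p['fy'],-1.])
    return M[:3,3],M[:3,:3]@d
def at(p,u,v,z):
    o,d=ray(p,u,v); return o+d*(z-o[2])/d[2]
def proj(p,X):
    M=np.array(p['cam_to_world']); c=M[:3,:3].T@(np.array(X)-M[:3,3])
    return p['cx']+p['fx']*c[0]/-c[2], p['cy']-p['fy']*c[1]/-c[2]
E
python3 - <<'E'
from h import *
s=telemetry.sense(); print(s); print(arm.tcp_to_tips, R.from_rotvec(s['tcp_rot']).as_matrix())
for n in ['top','side']:
    p=imaging.capture(n); save(p,n+'0.png'); print(n,{k:v for k,v in p.items() if k!='img'})
E
```

```text
{'time_s': 0.0, 'q': array([1.10338936e+00, 3.14011436e-01, 4.49814362e-02, 1.30359482e+00,
       4.19871551e-06, 1.43122742e+00]), 'joint_vel': array([ 7.50493461e-04,  5.67313682e-04, -5.90572284e-05, -6.64459646e-04,
       -5.15394022e-04,  2.15755034e-04]), 'tau': array([ 3.20195822e-04, -4.80626285e+01,  2.98532814e+01,  1.93660503e-02,
       -2.32740840e-04, -6.23773715e-06]), 'eef_pos': array([0.18489431, 0.54389381, 0.21340362]), 'tcp_rot': array([-1.3475101 , -0.96316766,  0.96585492]), 'ft_force': array([ 0.19703616,  0.01755607, -1.03748379]), 'torque': array([-0.03658238, -0.01271252,  0.00781756]), 'opening': 0.9993108539211039}
0.022 [[ 3.21996237e-01 -8.27615656e-04 -9.46740587e-01]
 [ 9.46739218e-01 -1.63047222e-03  3.21997197e-01]
 [-1.81012414e-03 -9.99998328e-01  2.58530282e-04]]
top {'fx': 366.85337099427466, 'fy': 366.85337099427466, 'cx': 319.60714921368, 'cy': 198.92521241364017, 'cam_to_world': array([[ 0.01752526,  0.98677395, -0.16115223,  0.28352591],
       [-0.99984569,  0.01710063, -0.00402167, -0.06409383],
       [-0.00121267,  0.16119784,  0.98692137,  1.17030666],
       [ 0.        ,  0.        ,  0.        ,  1.        ]]), 'shot': 1}
side {'fx': 365.2139915695219, 'fy': 365.2139915695219, 'cx': 318.37281027853254, 'cy': 195.07587446260194, 'cam_to_world': array([[ 0.98721238,  0.09925976, -0.12473656,  0.33694054],
       [-0.15938247,  0.59992069, -0.78402321, -0.72648516],
       [-0.00298991,  0.79387824,  0.6080694 ,  0.55625099],
       [ 0.        ,  0.        ,  0.        ,  1.        ]]), 'shot': 2}
```

View pics/top0.png

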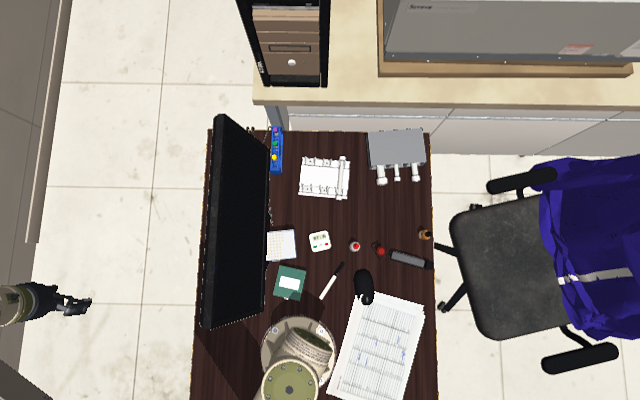

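View pics/side0.png

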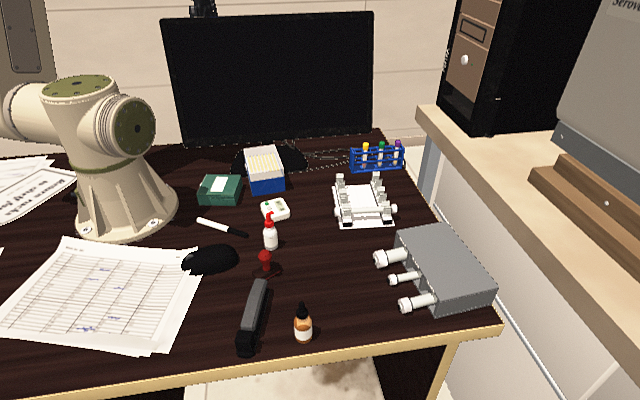

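Run:
```python
from h import *
for n in ['top','side']:
    p=imaging.capture(n); im=cv2.cvtColor(p['img'],cv2.COLOR_RGB2BGR)
    c=(280,120,160,80) if n=='top' else (320,150,190,170)
    x,y,w,h=c; k=5 if n=='top' else 4
    z=cv2.resize(im[y:y+h,x:x+w],None,fx=k,fy=k,interpolation=cv2.INTER_CUBIC)
    cv2.imwrite(f'pics/{n}z.png',z)
    for t in ['column_medium_centre','column_large_centre','column_small_centre','storage_block','clip_rack','stapler','rubber_stamp','dropper_bottle_0','dropper_bottle_1','monitor']:
        for r in imaging.silhouettes(p,t)[:3]:
            m=r['region']; 
            ys,xs=np.nonzero(m)
            if len(xs)<5: continue
            rc=cv2.minAreaRect(np.stack([xs,ys],1).astype(np.float32))
            print(n,t,round(r['confidence'],2),np.round(r['box'],1),len(xs),np.round(cv2.boxPoints(rc),1).tolist())
```

```text
top column_large_centre 0.51 [382.6 175.9   9.4  15.9] 157 [[376.0, 166.0], [386.0, 166.0], [386.0, 184.0], [376.0, 184.0]]
top column_small_centre 0.54 [339.4 176.1  10.7  45.2] 213 [[335.6000061035156, 199.89999389648438], [339.1000061035156, 154.6999969482422], [345.29998779296875, 155.1999969482422], [341.79998779296875, 200.39999389648438]]
top column_small_centre 0.46 [398.  173.2   2.7  12.8] 67 [[393.3999938964844, 165.1999969482422], [397.5, 164.6999969482422], [399.20001220703125, 179.89999389648438], [395.0, 180.3000030517578]]
top storage_block 0.6 [397.1 146.8  59.5  42.8] 2126 [[365.1000061035156, 131.0], [423.6000061035156, 126.69999694824219], [426.3999938964844, 164.60000610351562], [367.8999938964844, 168.89999389648438]]
top storage_block 0.48 [384.1 174.1  11.7  15.7] 196 [[376.0, 165.0], [387.0, 165.0], [387.0, 184.0], [376.0, 184.0]]
top clip_rack 0.96 [324.1 177.4  51.6  43.9] 1694 [[297.20001220703125, 193.5], [300.79998779296875, 155.60000610351562], [350.6000061035156, 160.3000030517578], [347.0, 198.3000030517578]]
top clip_rack 0.24 [398.  172.8   4.3   9.
[... 2744 characters left out ...]
6.3999938964844, 269.6000061035156]]
side dropper_bottle_0 0.91 [305.3 322.6  17.6  41.2] 586 [[294.0, 302.0], [312.0, 302.0], [312.0, 343.0], [294.0, 343.0]]
side dropper_bottle_0 0.69 [269.3 232.2  13.8  38.3] 382 [[258.20001220703125, 215.8000030517578], [272.79998779296875, 212.8000030517578], [279.8999938964844, 248.60000610351562], [265.29998779296875, 251.5]]
side dropper_bottle_1 0.91 [305.3 322.6  17.6  41.2] 586 [[294.0, 302.0], [312.0, 302.0], [312.0, 343.0], [294.0, 343.0]]
side dropper_bottle_1 0.69 [269.3 232.2  13.8  38.3] 382 [[258.20001220703125, 215.8000030517578], [272.79998779296875, 212.8000030517578], [279.8999938964844, 248.60000610351562], [265.29998779296875, 251.5]]
```

View pics/topz.png

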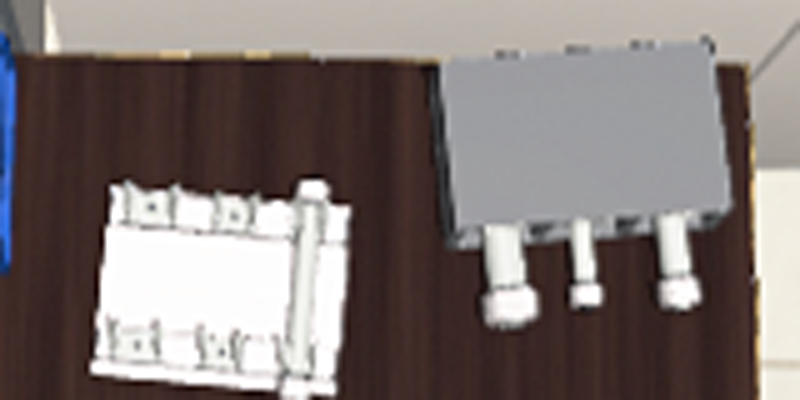

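View pics/sidez.png

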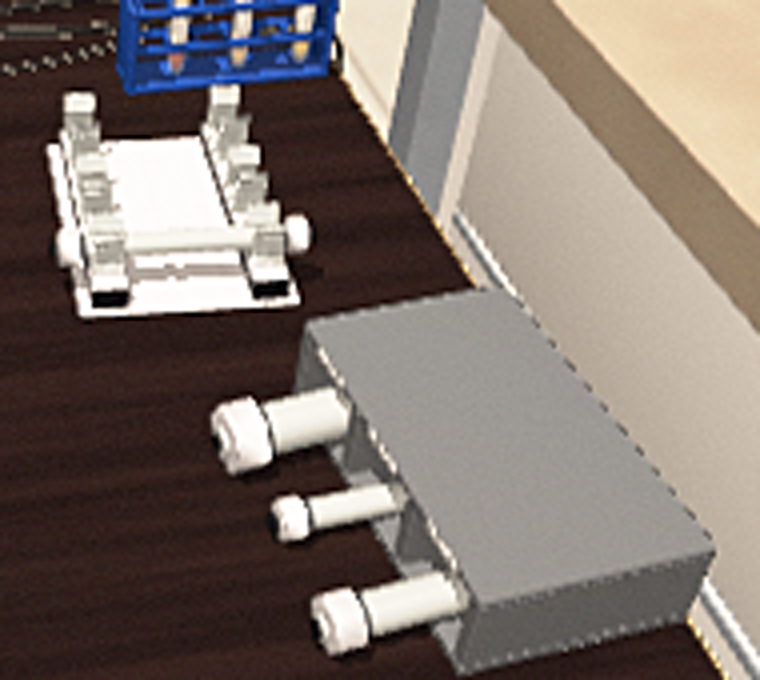

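```bash
cat > fit.py <<'E'
from h import *
from scipy.optimize import least_squares
T=imaging.capture('top'); S=imaging.capture('side')
tz=lambda u,v:(T,(u+.5)/5-.5+280,(v+.5)/5-.5+120)
sz=lambda u,v:(S,(u+.5)/4-.5+320,(v+.5)/4-.5+150)
def fit(pairs,x0,name):
    def res(p):
        c,s=np.cos(p[2]),np.sin(p[2]);o=[]
        for (im,u,v),(a,b,z) in pairs:
            q=proj(im,[p[0]+c*a-s*b,p[1]+s*a+c*b,z]); o+=[q[0]-u,q[1]-v]
        return np.array(o)
    r=least_squares(res,x0,loss='soft_l1'); print(name,r.x.round(4)); print(res(r.x).reshape(-1,2).round(1).tolist()); return r.x
w=.088;d=.113;h=.052
B=fit([(tz(452,225),(0,w,h)),(tz(730,205),(0,-w,h)),(tz(442,62),(d,w,h)),(tz(712,42),(d,-w,h)),
 (sz(307,326),(0,w,h)),(sz(468,606),(0,-w,h)),(sz(713,552),(d,-w,h)),(sz(495,290),(d,w,h)),(sz(464,674),(0,-w,0))],[.55,-.2,0],'block face')
a=.062;b=.079
K=fit([(tz(112,187),(a,b,.006)),(tz(350,207),(a,-b,.006)),(tz(335,395),(-a,-b,.006)),(tz(92,373),(-a,b,.006)),
 (sz(78,316),(-a,-b,.006)),(sz(300,303),(a,-b,.006)),(sz(48,145),(-a,b,.006))],[.5,-.05,0],'rack')
def loc(P,q): 
    c,s=np.cos(P[2]),np.sin(P[2]); e=np.array(q)-P[:2]; return np.round([c*e[0]+s*e[1],-s*e[0]+c*e[1]],4)
print('clips in rack, z~.036/.033/.031')
for nm,l,z in [('L',[tz(148,207),tz(135,343)],.037),('M',[tz(235,212),tz(220,350)],.034),('S',[tz(313,190),tz(293,387),sz(68,247),sz(298,233)],.031)]:
    for m in l: print(nm,loc(K,at(*m,z)[:2]))
print('cols in block')
for nm,l,z in [('L',[tz(511,308),tz(505,250),sz(245,434),sz(315,418)],.0215),('sp',[tz(586,295),tz(582,250),sz(292,518),sz(350,507)],.015),('M',[tz(680,293),tz(675,245),sz(340,620),sz(415,603)],.018)]:
    for m in l: print(nm,loc(B,at(*m,z)[:2]))
E
python3 fit.py
```

```text
block face [ 0.5816 -0.3039  0.0851]
[[0.2, 1.2], [0.4, 1.5], [-1.0, -0.7], [-0.0, -0.2], [-1.4, -1.0], [1.6, -0.0], [0.5, -0.2], [2.2, -1.2], [-3.3, 1.5]]
rack [ 0.5442 -0.0717 -0.0788]
[[-0.4, -0.1], [0.0, 0.4], [-0.2, 0.0], [-0.4, -0.2], [0.3, 0.2], [-0.1, 0.2], [-0.1, 0.9]]
clips in rack, z~.036/.033/.031
L [0.0423 0.051 ]
L [-0.0462  0.0503]
M [ 0.0452 -0.0044]
M [-0.045  -0.0034]
S [ 0.0652 -0.0528]
S [-0.0636 -0.0513]
S [-0.0652 -0.0486]
S [ 0.0658 -0.0474]
cols in block
L [-0.0455  0.0507]
L [-0.0073  0.0509]
L [-0.0423  0.0496]
L [-0.0046  0.0511]
sp [-0.039   0.0005]
sp [-0.0092  0.0001]
sp [-0.0379  0.0002]
sp [-0.0087 -0.0004]
M [-0.0424 -0.0592]
M [-0.0107 -0.0594]
M [-0.0414 -0.0593]
M [-0.0057 -0.0592]
```

Run:
```python
from h import *
T=imaging.capture('top')
for u,v in [(218,115),(268,145),(265,312),(203,328),(240,320)]:
    print(u,v,at(T,u,v,.38).round(3),at(T,u,v,0.).round(3))
for n,u,v,z in [('stamp',378,251,.03),('bot1',355,246,.09),('bot0',426,235,.08),('stapler tip',391,254,.04),('stapler end',432,264,.04)]: print(n,at(T,u,v,z).round(3))
s=telemetry.sense(); print(s['time_s'])
```

```text
218 115 [0.601 0.173 0.38 ] [0.754 0.287 0.   ]
268 145 [0.533 0.057 0.38 ] [0.653 0.115 0.   ]
265 312 [0.172 0.048 0.38 ] [0.119 0.103 0.   ]
203 328 [0.138 0.175 0.38 ] [0.069 0.29  0.   ]
240 320 [0.156 0.1   0.38 ] [0.094 0.178 0.   ]
stamp [ 0.31  -0.242  0.03 ]
bot1 [ 0.322 -0.166  0.09 ]
bot0 [ 0.359 -0.377  0.08 ]
stapler tip [ 0.302 -0.28   0.04 ]
stapler end [ 0.274 -0.404  0.04 ]
1.35
```

apply_moves(steps=[{"ty": -40},{"ty": -40},{"ty": -40},{"ty": -40},{"ty": -40},{"ty": -30},{"ty": -20},{},{}])

```text
invalid input
```

apply_moves(steps=[{"ty": -40,"tx": 0,"tz": 0,"turn": 0,"hand": 100},{"ty": -40,"tx": 0,"tz": 0,"turn": 0,"hand": 100},{"ty": -40,"tx": 0,"tz": 0,"turn": 0,"hand": 100},{"ty": -40,"tx": 0,"tz": 0,"turn": 0,"hand": 100},{"ty": -40,"tx": 0,"tz": 0,"turn": 0,"hand": 100},{"ty": -40,"tx": 0,"tz": 0,"turn": 0,"hand": 100},{"ty": -30,"tx": 0,"tz": 0,"turn": 0,"hand": 100},{"ty": 0,"tx": 0,"tz": 0,"turn": 0,"hand": 100}], newtons=60)

```text
time_s: 2.15
eef_pos: [0.1857, 0.5454, 0.4892]
tcp_rot: [-1.342, -0.971, 0.956]
ft_force: [-0.1, -0.0, 0.0]
opening: 1.0
```

Run:
```python
from h import *
print(telemetry.sense()['q'].round(3))
p=imaging.capture('side'); save(p,'s1.png')
```

```text
[ 1.103  0.481  1.008  2.087 -0.     1.431]
```

View pics/s1.png

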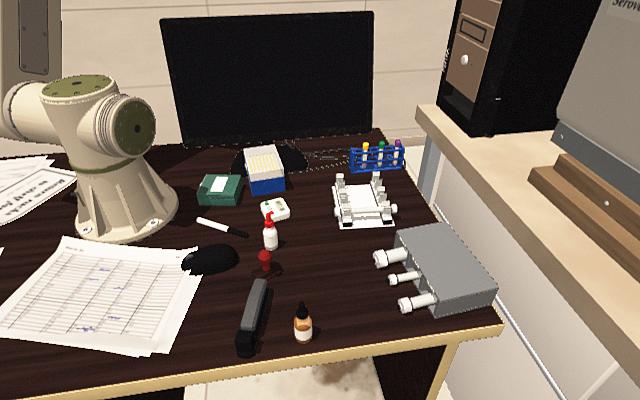

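apply_moves(steps=[{"tx": -26.5,"ty": 0,"tz": -25.5,"turn": 0,"hand": 100},{"tx": -26.5,"ty": 0,"tz": -25.5,"turn": 0,"hand": 100},{"tx": -26.5,"ty": 0,"tz": -25.5,"turn": 0,"hand": 100},{"tx": -26.5,"ty": 0,"tz": -25.5,"turn": 0,"hand": 100},{"tx": -26.5,"ty": 0,"tz": -25.5,"turn": 0,"hand": 100},{"tx": -26.5,"ty": 0,"tz": -25.5,"turn": 0,"hand": 100},{"tx": -26.5,"ty": 0,"tz": -25.5,"turn": 0,"hand": 100},{"tx": -26.5,"ty": 0,"tz": -25.5,"turn": 0,"hand": 100},{"tx": -26.5,"ty": 0,"tz": -25.5,"turn": 0,"hand": 100},{"tx": -26.5,"ty": 0,"tz": -25.5,"turn": 0,"hand": 100},{"tx": -26.5,"ty": 0,"tz": -25.5,"turn": 0,"hand": 100},{"tx": -26.5,"ty": 0,"tz": -25.5,"turn": 0,"hand": 100}])

```text
time_s: 3.4
eef_pos: [0.3721, 0.1433, 0.4825]
tcp_rot: [-1.345, -0.962, 0.966]
ft_force: [0.4, 0.3, 0.2]
opening: 1.001
```

apply_moves(steps=[{"tx": -26.5,"ty": 0,"tz": -25.5,"turn": 0,"hand": 100},{"tx": -26.5,"ty": 0,"tz": -25.5,"turn": 0,"hand": 100},{"tx": -26.5,"ty": 0,"tz": -25.5,"turn": 0,"hand": 100},{"tx": -26.5,"ty": 0,"tz": -25.5,"turn": 0,"hand": 100},{"tx": -26.5,"ty": 0,"tz": -25.5,"turn": 0,"hand": 100},{"tx": -26.5,"ty": 0,"tz": -25.5,"turn": 0,"hand": 100},{"tx": -26.5,"ty": 0,"tz": -25.5,"turn": 0,"hand": 100},{"tx": -26.5,"ty": 0,"tz": -25.5,"turn": 0,"hand": 100},{"tx": 0,"ty": 0,"tz": 0,"turn": -0.14,"hand": 100},{"tx": 0,"ty": 0,"tz": 0,"turn": -0.14,"hand": 50},{"tx": 0,"ty": 0,"tz": 0,"turn": -0.133,"hand": 47},{"tx": 0,"ty": 0,"tz": 0,"turn": 0,"hand": 47}])

```text
time_s: 4.6
eef_pos: [0.4969, -0.1216, 0.4825]
tcp_rot: [-1.165, -1.27, 1.272]
ft_force: [-0.8, 0.3, 0.5]
opening: 0.512
```

```bash
cat > pose.py <<'E'
from h import *
import sys
B=np.array([.5816,-.3039,.0851]); K=np.array([.5442,-.0717,-.0788])
s=telemetry.sense(); M=R.from_rotvec(s['tcp_rot']).as_matrix()
print('t',s['time_s'],'pos',s['eef_pos'].round(4),'yaw',round(float(np.arctan2(M[1,0],M[0,0])),4),'down',M[:,1].round(3),'open',round(s['opening'],3),'F',np.round(s['ft_force'],1))
for n,P in (('block',B),('rack',K)):
    c,sn=np.cos(P[2]),np.sin(P[2]); e=s['eef_pos'][:2]-P[:2]; print(n,np.round([c*e[0]+sn*e[1],-sn*e[0]+c*e[1]],4))
E
python3 pose.py
```

```text
t 4.6 pos [ 0.4969 -0.1216  0.4825] yaw 1.656 down [-0.003  0.001 -1.   ] open 0.512 F [-0.8  0.3  0.5]
block [-0.0689  0.1888]
rack [-0.0432 -0.0535]
```

apply_moves(steps=[{"tx": -22.5,"ty": 34.5,"tz": -4.7,"turn": 0,"hand": 45},{"tx": -22.5,"ty": 34.5,"tz": -4.7,"turn": 0,"hand": 45},{"tx": -22.5,"ty": 34.5,"tz": -4.7,"turn": 0,"hand": 45},{"tx": -22.5,"ty": 34.5,"tz": -4.7,"turn": 0,"hand": 45},{"tx": -22.5,"ty": 34.5,"tz": -4.7,"turn": 0,"hand": 45},{"tx": -22.5,"ty": 34.5,"tz": -4.7,"turn": 0,"hand": 45},{"tx": -22.5,"ty": 34.5,"tz": -4.7,"turn": 0,"hand": 45},{"tx": -22.5,"ty": 34.5,"tz": -4.7,"turn": 0,"hand": 45},{"tx": -22.5,"ty": 34.5,"tz": -4.7,"turn": 0,"hand": 45},{"tx": -22.5,"ty": 34.5,"tz": -4.7,"turn": 0,"hand": 45},{"tx": -22.5,"ty": 34.5,"tz": -4.7,"turn": 0,"hand": 45},{"tx": 0,"ty": 0,"tz": 0,"turn": 0,"hand": 45}])

```text
time_s: 5.8
eef_pos: [0.5663, -0.3631, 0.0969]
tcp_rot: [-1.159, -1.265, 1.267]
ft_force: [-0.8, 0.0, -0.3]
opening: 0.452
```

```bash
cat > zoom.py <<'E'
import sys
from h import *
# name cam x y w h k
n,cam=sys.argv[1:3]; x,y,w,h,k=map(int,sys.argv[3:])
p=imaging.capture(cam); im=cv2.cvtColor(p['img'],cv2.COLOR_RGB2BGR)
cv2.imwrite('pics/'+n,cv2.resize(im[y:y+h,x:x+w],None,fx=k,fy=k,interpolation=cv2.INTER_CUBIC))
E
python3 pose.py; python3 zoom.py s2.png side 340 190 190 145 4
```

```text
t 5.8 pos [ 0.5663 -0.3631  0.0969] yaw 1.6506 down [-0.009  0.007 -1.   ] open 0.452 F [-0.8  0.  -0.3]
block [-0.0203 -0.0577]
rack [ 0.045  -0.2887]
```

View pics/s2.png

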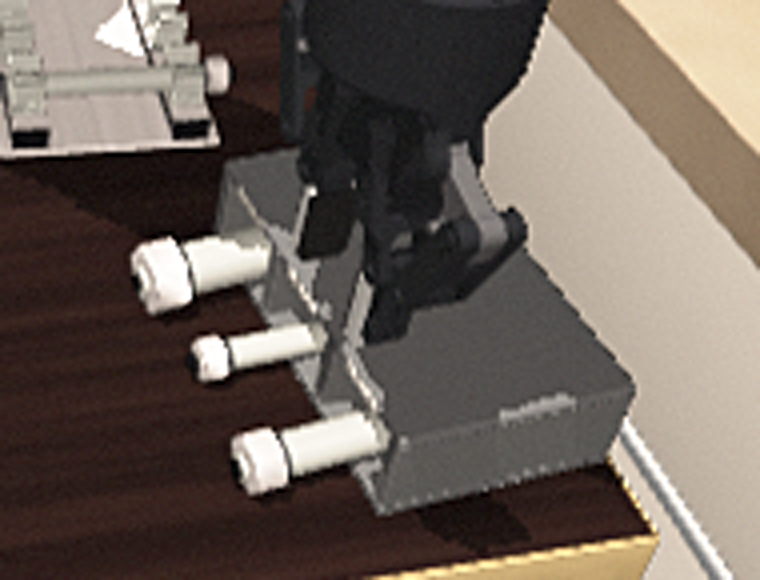

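apply_moves(steps=[{"tx": -1.5,"ty": 0,"tz": -4,"turn": -0.005,"hand": 45},{"tx": 0,"ty": 25,"tz": 0,"turn": 0,"hand": 45},{"tx": 0,"ty": 15,"tz": 0,"turn": 0,"hand": 45},{"tx": 0,"ty": 0,"tz": 0,"turn": 0,"hand": 45},{"tx": 0,"ty": 0,"tz": 0,"turn": 0,"hand": 45}])

```text
time_s: 6.35
eef_pos: [0.5749, -0.3646, 0.0668]
tcp_rot: [-1.167, -1.276, 1.276]
ft_force: [0.3, -0.3, 0.1]
opening: 0.451
```

```bash
python3 pose.py; python3 zoom.py s3.png side 340 190 190 145 4;python3 zoom.py t3.png top 360 120 80 80 7
```

```text
t 6.35 pos [ 0.5749 -0.3646  0.0668] yaw 1.6614 down [ 0.002 -0.001 -1.   ] open 0.451 F [ 0.3 -0.3  0.1]
block [-0.0118 -0.0599]
rack [ 0.0536 -0.2896]
```

View pics/s3.png

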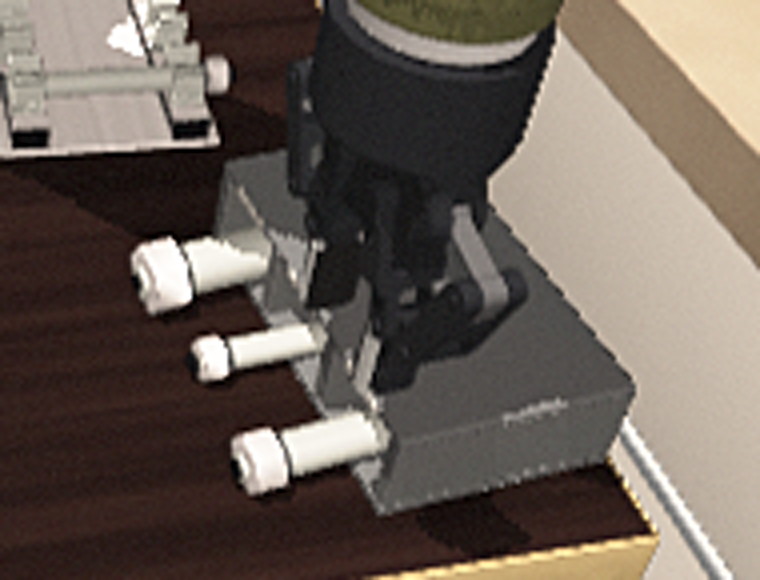

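View pics/t3.png

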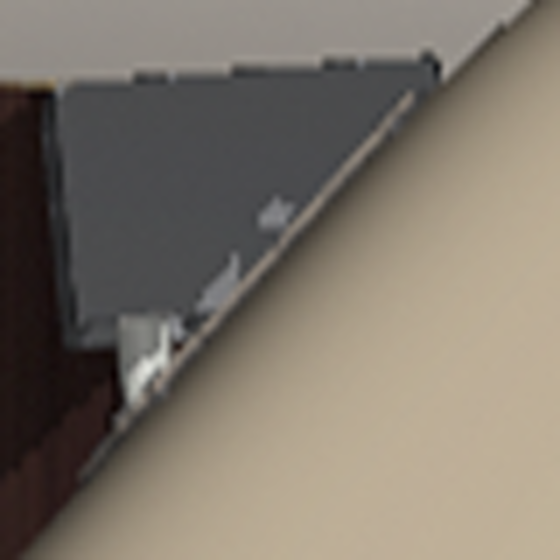

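Run:
```python
from h import *
p=imaging.capture('side'); s=telemetry.sense(); M=R.from_rotvec(s['tcp_rot']).as_matrix()
for a in (-.0175,.0175):
  for c in (-.011,.011):
    u,v=proj(p,s['eef_pos']+M@[a,.017,c]); print((u-340)*4+1.5,(v-190)*4+1.5)
B=np.array([.5816,-.3039,.0851]);c,sn=np.cos(B[2]),np.sin(B[2])
for x in (-.049,-.034,0): 
  u,v=proj(p,[B[0]+c*x-sn*-.0593,B[1]+sn*x+c*-.0593,.018]);print('ax',x,(u-340)*4+1.5,(v-190)*4+1.5)
```

```text
380.45226336712085 429.8733440187484
332.2722717420704 440.9743284037859
340.8011025326416 365.4224959144667
294.4106016902815 375.6154412657929
ax -0.049 243.63447140875837 463.67980296004544
ax -0.034 275.5311138360528 456.5362222652341
ax 0 346.77896279768197 440.5795346750192
```

```bash
python3 zoom.py s4.png side 400 230 50 80 10
```

```text
(no output)
```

View pics/s4.png

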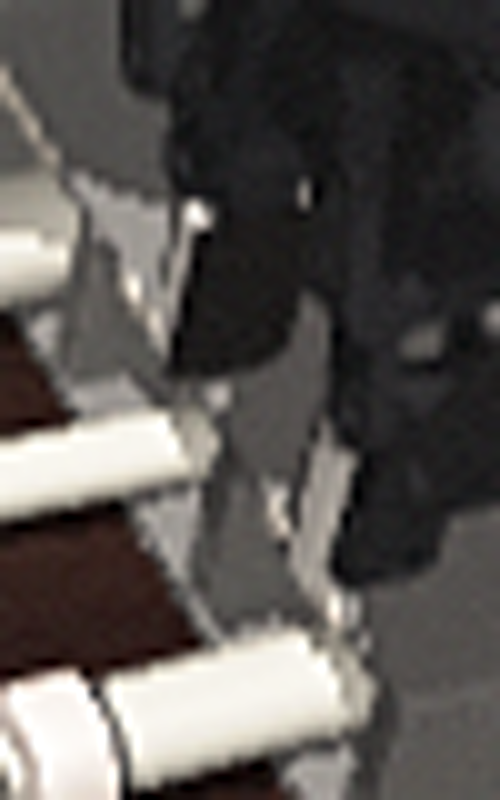

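apply_moves(steps=[{"tx": 0,"ty": 10,"tz": 0,"turn": -0.0,"hand": 45},{"tx": 0,"ty": 10,"tz": 0,"turn": 0,"hand": 45},{"tx": 0,"ty": 0,"tz": 0,"turn": 0,"hand": 45},{"tx": 0,"ty": 0,"tz": 0,"turn": 0,"hand": 45}])

```text
time_s: 6.95
eef_pos: [0.5734, -0.3644, 0.0437]
tcp_rot: [-1.163, -1.275, 1.275]
ft_force: [0.5, 1.3, -0.2]
opening: 0.454
```

```bash
python3 pose.py; python3 zoom.py s5.png side 380 230 80 80 8
```

```text
t 6.95 pos [ 0.5734 -0.3644  0.0437] yaw 1.6609 down [-0.001  0.001 -1.   ] open 0.454 F [ 0.5  1.3 -0.2]
block [-0.0133 -0.0596]
rack [ 0.0522 -0.2895]
```

View pics/s5.png

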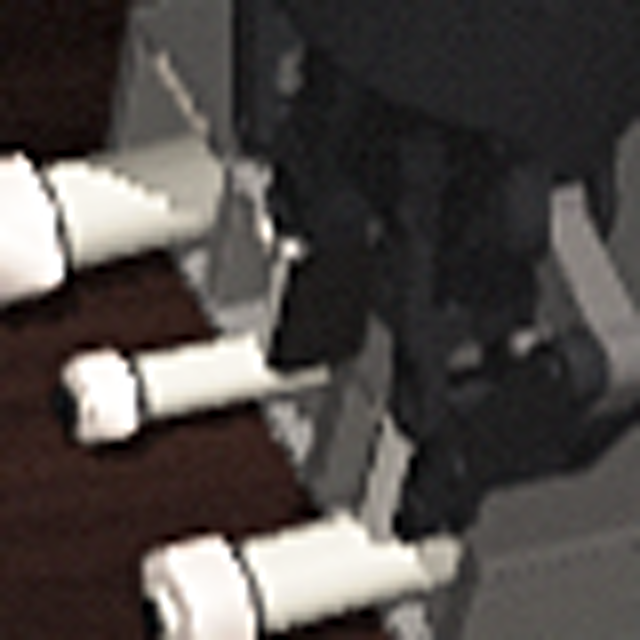

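Run:
```python
from h import *
p=imaging.capture('side'); s=telemetry.sense(); M=R.from_rotvec(s['tcp_rot']).as_matrix()
def onplane(u,v,a): # tool x = a plane
    o,d=ray(p,u,v); o=M.T@(o-s['eef_pos']); d=M.T@d; t=(a-o[0])/d[0]; return (o+d*t).round(4)
for a in (-.019,-.026,-.033): print('right',a,onplane(427.5,297,a))
for a in (.019,.026,.033): print('left',a,onplane(414.5,275.5,a))
```

```text
right -0.019 [-0.019  -0.0119  0.0029]
right -0.026 [-0.026  -0.0228  0.0088]
right -0.033 [-0.033  -0.0338  0.0146]
left 0.019 [ 0.019  -0.0239  0.0097]
left 0.026 [ 0.026  -0.0144  0.0046]
left 0.033 [ 0.033  -0.0048 -0.0004]
```

Run:
```python
from h import *
print(arm.tcp_to_tips, [x for x in dir(arm) if x[0]!='_'],[x for x in dir(imaging) if x[0]!='_'])
p=imaging.capture('side'); save(p,'s6.png')
print(proj(p,[0,0,0]),proj(p,[.0,-.0,.05]))
T=imaging.capture('top'); save(T,'t6.png'); s=telemetry.sense(); print(proj(T,s['eef_pos']),proj(T,s['eef_pos']+[0,0,.15]))
```

```text
0.022 ['IKError', 'finish_job', 'tcp_to_tips'] ['boxes_of', 'capture', 'silhouettes']
(np.float64(129.91849010727685), np.float64(211.61431353719146)) (np.float64(122.99444760867692), np.float64(194.86288366084386))
(np.float64(417.1439449355089), np.float64(167.09439022813527)) (np.float64(431.3997690694983), np.float64(153.62202507028348))
```

View pics/t6.png

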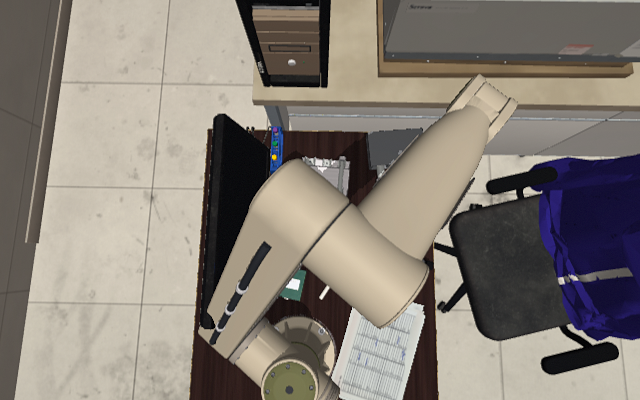

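View pics/s6.png

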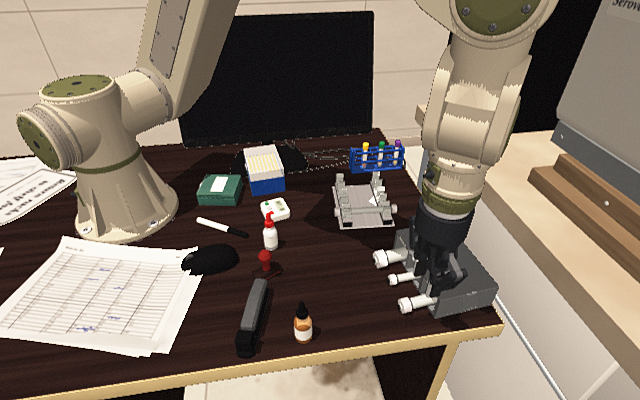

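```bash
python3 - <<'E'
from h import *
p=imaging.capture('side'); s=telemetry.sense()
for z in (0,.03,.054,.1,.15,.2,.25,.3): print(z,np.round(proj(p,s['eef_pos']+[0,0,z]),1))
E
python3 zoom.py s7.png side 380 120 160 200 3
```

```text
0 [422.7 292. ]
0.03 [425.8 280.5]
0.054 [428.4 270.8]
0.1 [433.8 250.9]
0.15 [440.3 226.9]
0.2 [447.6 199.9]
0.25 [455.8 169.5]
0.3 [465.1 134.9]
```

View pics/s7.png

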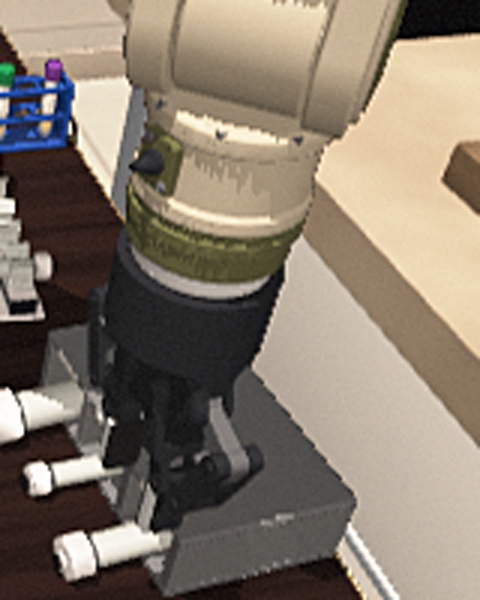

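apply_moves(steps=[{"tx": 0,"ty": 0,"tz": 5,"turn": -0.0,"hand": 45},{"tx": 0,"ty": 5,"tz": 0,"turn": 0,"hand": 45},{"tx": 0,"ty": 5,"tz": 0,"turn": 0,"hand": 45},{"tx": 0,"ty": 0,"tz": 0,"turn": 0,"hand": 45},{"tx": 0,"ty": 0,"tz": 0,"turn": 0,"hand": 45}])

```text
time_s: 7.75
eef_pos: [0.5688, -0.3651, 0.0343]
tcp_rot: [-1.164, -1.275, 1.275]
ft_force: [0.1, -0.1, 0.1]
opening: 0.45
```

```bash
python3 pose.py; python3 zoom.py s8.png side 380 230 80 80 8
```

```text
t 7.75 pos [ 0.5688 -0.3651  0.0343] yaw 1.661 down [-0.001  0.001 -1.   ] open 0.45 F [ 0.1 -0.1  0.1]
block [-0.0179 -0.0599]
rack [ 0.0477 -0.2906]
```

View pics/s8.png

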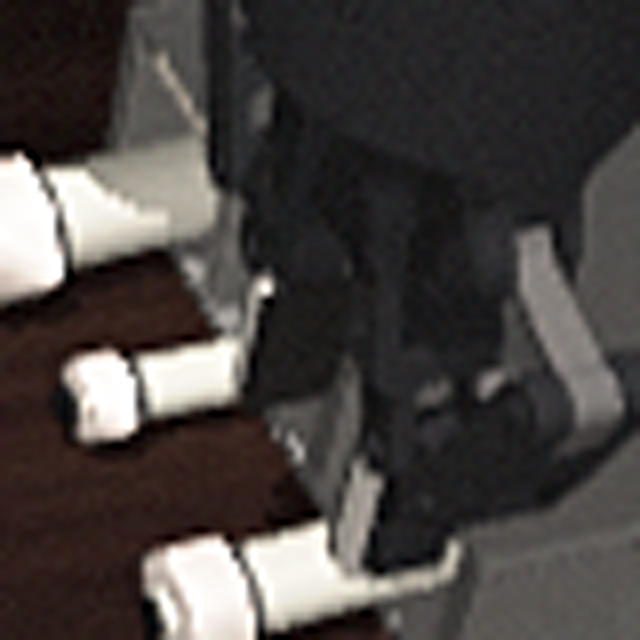

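apply_moves(steps=[{"tx": 0,"ty": 0,"tz": 4,"turn": -0.0,"hand": 45},{"tx": 0,"ty": 4,"tz": 0,"turn": 0,"hand": 45},{"tx": 0,"ty": 0,"tz": 0,"turn": 0,"hand": 45},{"tx": 0,"ty": 0,"tz": 0,"turn": 0,"hand": 45}])

```text
time_s: 8.2
eef_pos: [0.5649, -0.3656, 0.0306]
tcp_rot: [-1.165, -1.275, 1.275]
ft_force: [0.2, -0.2, 0.5]
opening: 0.45
```

```bash
python3 pose.py; python3 zoom.py s9.png side 380 230 80 80 8
```

```text
t 8.2 pos [ 0.5649 -0.3656  0.0306] yaw 1.6609 down [-0.  0. -1.] open 0.45 F [ 0.2 -0.2  0.5]
block [-0.0219 -0.0601]
rack [ 0.0438 -0.2914]
```

View pics/s9.png

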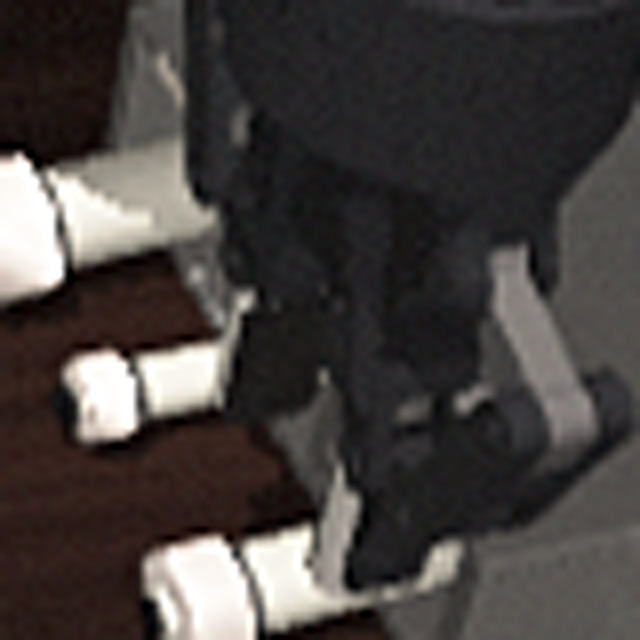

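Run:
```python
from h import *
p=imaging.capture('side'); s=telemetry.sense(); M=R.from_rotvec(s['tcp_rot']).as_matrix()
for a in (-.030,-.019,.019,.030):
  for c in (.011,-.011):
    print(a,c,[((np.array(proj(p,s['eef_pos']+M@[a,y,c]))-[380,230])*8+3.5).round() for y in (-.02,.0,.016)])
```

```text
-0.03 0.011 [array([328., 618.]), array([312., 677.]), array([300., 722.])]
-0.03 -0.011 [array([426., 595.]), array([408., 654.]), array([395., 699.])]
-0.019 0.011 [array([303., 574.]), array([288., 633.]), array([276., 678.])]
-0.019 -0.011 [array([401., 552.]), array([383., 610.]), array([370., 656.])]
0.019 0.011 [array([223., 431.]), array([210., 490.]), array([200., 535.])]
0.019 -0.011 [array([316., 411.]), array([301., 470.]), array([290., 515.])]
0.03 0.011 [array([201., 392.]), array([189., 451.]), array([179., 496.])]
0.03 -0.011 [array([293., 372.]), array([279., 431.]), array([268., 476.])]
```

apply_moves(steps=[{"tx": 0,"ty": 4,"tz": 0,"turn": -0.0,"hand": 45},{"tx": 0,"ty": 3,"tz": 0,"turn": 0,"hand": 45},{"tx": 0,"ty": 0,"tz": 0,"turn": 0,"hand": 45},{"tx": 0,"ty": 0,"tz": 0,"turn": 0,"hand": 45}])

```text
time_s: 8.7
eef_pos: [0.5649, -0.3656, 0.0235]
tcp_rot: [-1.165, -1.275, 1.275]
ft_force: [0.1, -0.1, -0.3]
opening: 0.448
```

```bash
python3 pose.py; python3 zoom.py s10.png side 380 230 80 80 8
```

```text
t 8.7 pos [ 0.5649 -0.3656  0.0235] yaw 1.661 down [-0.  0. -1.] open 0.448 F [ 0.1 -0.1 -0.3]
block [-0.0219 -0.06  ]
rack [ 0.0438 -0.2913]
```

View pics/s10.png

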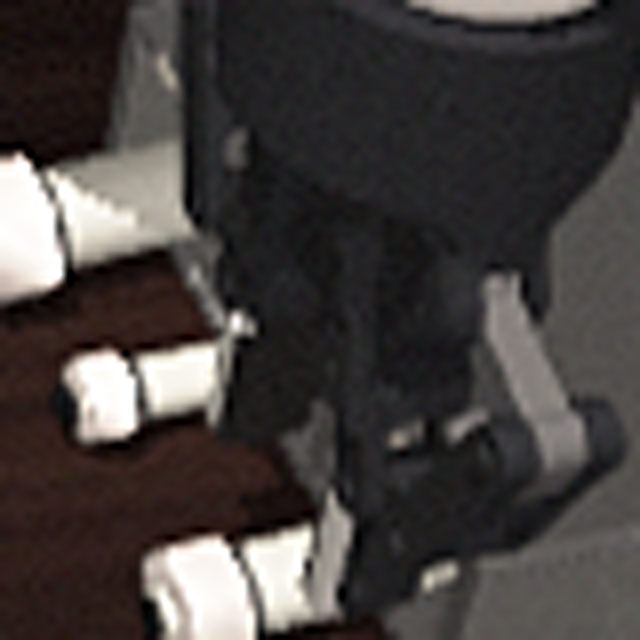

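Run:
```python
from h import *
p=imaging.capture('side'); B=np.array([.5816,-.3039,.0851])
def loc(q):
    c,s=np.cos(B[2]),np.sin(B[2]); e=q[:2]-B[:2]; return np.round([c*e[0]+s*e[1],-s*e[0]+c*e[1]],4)
for n,zx,zy in (('R',345,620),('R0',312,615),('L',222,440),('nutring bottom',262,632),('floor edge R wall bottom',437,700)):
  for z in (.007,.02,.04): print(n,z,loc(at(p,380+zx/8,230+zy/8,z)))
```

```text
R 0.007 [-0.0074 -0.0658]
R 0.02 [-0.0138 -0.0738]
R 0.04 [-0.0238 -0.0859]
R0 0.007 [-0.0139 -0.0629]
R0 0.02 [-0.0201 -0.0709]
R0 0.04 [-0.0298 -0.0831]
L 0.007 [-0.0124 -0.0137]
L 0.02 [-0.0187 -0.0228]
L 0.04 [-0.0284 -0.0369]
nutring bottom 0.007 [-0.0265 -0.0642]
nutring bottom 0.02 [-0.0325 -0.0722]
nutring bottom 0.04 [-0.0417 -0.0844]
floor edge R wall bottom 0.007 [ 0.0024 -0.0891]
floor edge R wall bottom 0.02 [-0.0043 -0.0965]
floor edge R wall bottom 0.04 [-0.0145 -0.1078]
```

apply_moves(steps=[{"tx": 0,"ty": 3,"tz": 0,"turn": -0.0,"hand": 45},{"tx": 0,"ty": 0,"tz": 0,"turn": 0,"hand": 45},{"tx": 0,"ty": 0,"tz": 0,"turn": 0,"hand": 45}])

```text
time_s: 9.1
eef_pos: [0.565, -0.3656, 0.0206]
tcp_rot: [-1.165, -1.275, 1.275]
ft_force: [0.7, 0.2, -0.6]
opening: 0.449
```

apply_moves(steps=[{"tx": 0,"ty": 2,"tz": 0,"turn": -0.0,"hand": 45},{"tx": 0,"ty": 0,"tz": 0,"turn": 0,"hand": 45},{"tx": 0,"ty": 0,"tz": 0,"turn": 0,"hand": 45}])

```text
time_s: 9.4
eef_pos: [0.565, -0.3657, 0.0186]
tcp_rot: [-1.165, -1.275, 1.275]
ft_force: [-0.1, -0.5, -0.6]
opening: 0.45
```

apply_moves(steps=[{"tx": 0,"ty": 2,"tz": 0,"turn": -0.0,"hand": 45},{"tx": 0,"ty": 0,"tz": 0,"turn": 0,"hand": 45},{"tx": 0,"ty": 0,"tz": 0,"turn": 0,"hand": 45}])

```text
time_s: 9.7
eef_pos: [0.565, -0.3656, 0.0166]
tcp_rot: [-1.165, -1.275, 1.275]
ft_force: [0.0, -0.2, 0.6]
opening: 0.453
```

apply_moves(steps=[{"tx": 0,"ty": 2,"tz": 0,"turn": -0.0,"hand": 45},{"tx": 0,"ty": 0,"tz": 0,"turn": 0,"hand": 45},{"tx": 0,"ty": 0,"tz": 0,"turn": 0,"hand": 45}])

```text
time_s: 10.0
eef_pos: [0.565, -0.3657, 0.0147]
tcp_rot: [-1.165, -1.275, 1.275]
ft_force: [-0.2, -0.6, 0.7]
opening: 0.449
```

apply_moves(steps=[{"tx": 0,"ty": 2,"tz": 0,"turn": -0.0,"hand": 45},{"tx": 0,"ty": 0,"tz": 0,"turn": 0,"hand": 45},{"tx": 0,"ty": 0,"tz": 0,"turn": 0,"hand": 45}])

```text
time_s: 10.3
eef_pos: [0.565, -0.3657, 0.0126]
tcp_rot: [-1.165, -1.275, 1.275]
ft_force: [-0.4, 0.5, -0.7]
opening: 0.452
```

```bash
python3 pose.py; python3 zoom.py s11.png side 380 240 80 80 8
```

```text
t 10.3 pos [ 0.565  -0.3657  0.0126] yaw 1.661 down [-0.  0. -1.] open 0.452 F [-0.4  0.5 -0.7]
block [-0.0218 -0.0601]
rack [ 0.0439 -0.2914]
```

View pics/s11.png

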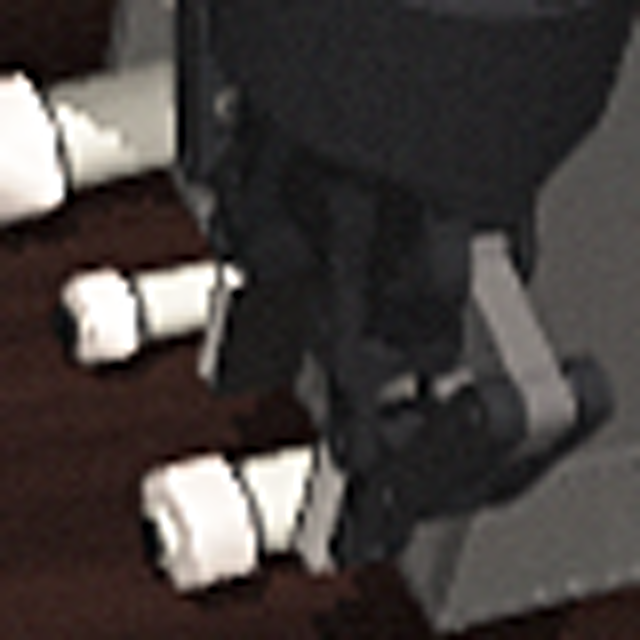

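Run:
```python
from h import *
p=imaging.capture('side'); B=np.array([.5816,-.3039,.0851])
def loc(q):
    c,s=np.cos(B[2]),np.sin(B[2]); e=q[:2]-B[:2]; return np.array([c*e[0]+s*e[1],-s*e[0]+c*e[1]])
for z in (.0,.01,.02,.03,.04):
    r=loc(at(p,380+305/8,240+562/8,z)); r2=loc(at(p,380+330/8,240+570/8,z)); l=loc(at(p,380+205/8,240+378/8,z)); l2=loc(at(p,380+215/8,240+390/8,z)); print(z,r.round(4),r2.round(4),l.round(4),l2.round(4),'mid',((r+r2+l+l2)/4).round(4))
```

```text
0.0 [-0.0152 -0.0646] [-0.0107 -0.0679] [-0.0151 -0.0126] [-0.0143 -0.0164] mid [-0.0138 -0.0404]
0.01 [-0.0199 -0.0707] [-0.0156 -0.0738] [-0.0199 -0.0196] [-0.0191 -0.0233] mid [-0.0186 -0.0469]
0.02 [-0.0247 -0.0767] [-0.0204 -0.0798] [-0.0246 -0.0266] [-0.0239 -0.0302] mid [-0.0234 -0.0533]
0.03 [-0.0294 -0.0827] [-0.0252 -0.0858] [-0.0294 -0.0335] [-0.0286 -0.0371] mid [-0.0282 -0.0598]
0.04 [-0.0342 -0.0888] [-0.0301 -0.0918] [-0.0341 -0.0405] [-0.0334 -0.044 ] mid [-0.033  -0.0663]
```

apply_moves(steps=[{"tx": 0,"ty": 4,"tz": 0,"turn": -0.0,"hand": 45},{"tx": 0,"ty": 4,"tz": 0,"turn": 0,"hand": 45},{"tx": 0,"ty": 0,"tz": 0,"turn": 0,"hand": 45}])

```text
time_s: 10.7
eef_pos: [0.5645, -0.3652, 0.0038]
tcp_rot: [-1.164, -1.275, 1.275]
ft_force: [0.4, -0.1, -0.1]
opening: 0.45
```

apply_moves(steps=[{"tx": 0,"ty": 3,"tz": 0,"turn": -0.0,"hand": 45},{"tx": 0,"ty": 3,"tz": 0,"turn": 0,"hand": 45},{"tx": 0,"ty": 0,"tz": 0,"turn": 0,"hand": 45}])

```text
time_s: 11.0
eef_pos: [0.5647, -0.3654, -0.0019]
tcp_rot: [-1.164, -1.275, 1.275]
ft_force: [0.2, -0.6, 0.4]
opening: 0.449
```

```bash
python3 pose.py; python3 zoom.py s12.png side 380 240 80 80 8
```

```text
t 11.0 pos [ 0.5647 -0.3654 -0.0019] yaw 1.661 down [-0.001  0.001 -1.   ] open 0.449 F [ 0.2 -0.6  0.4]
block [-0.022  -0.0599]
rack [ 0.0436 -0.2912]
```

View pics/s12.png

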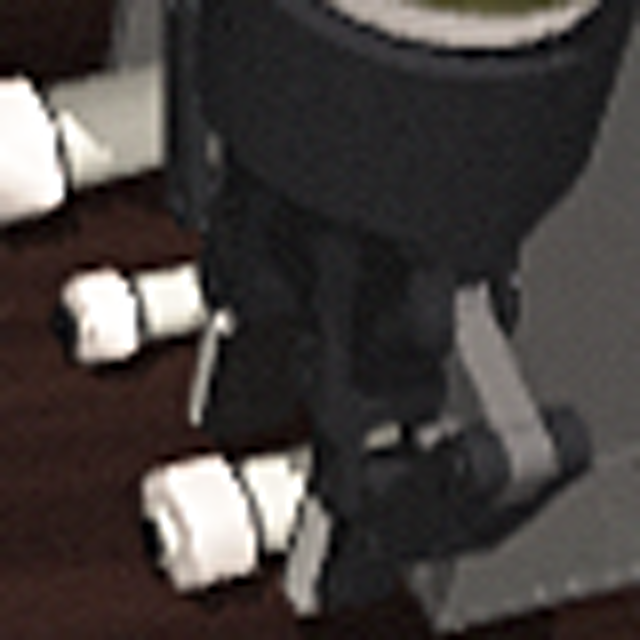

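apply_moves(steps=[{"tx": 0,"ty": 4,"tz": 0,"turn": -0.0,"hand": 45},{"tx": 0,"ty": 3,"tz": 0,"turn": 0,"hand": 45},{"tx": 0,"ty": 0,"tz": 0,"turn": 0,"hand": 45}])

```text
time_s: 11.35
eef_pos: [0.5647, -0.3654, -0.0089]
tcp_rot: [-1.164, -1.275, 1.275]
ft_force: [-0.6, -0.2, -0.9]
opening: 0.45
```

```bash
python3 pose.py; python3 zoom.py s13.png side 380 240 80 80 8
```

```text
t 11.35 pos [ 0.5647 -0.3654 -0.0089] yaw 1.661 down [-0.001  0.001 -1.   ] open 0.45 F [-0.6 -0.2 -0.9]
block [-0.0221 -0.0598]
rack [ 0.0436 -0.2912]
```

View pics/s13.png

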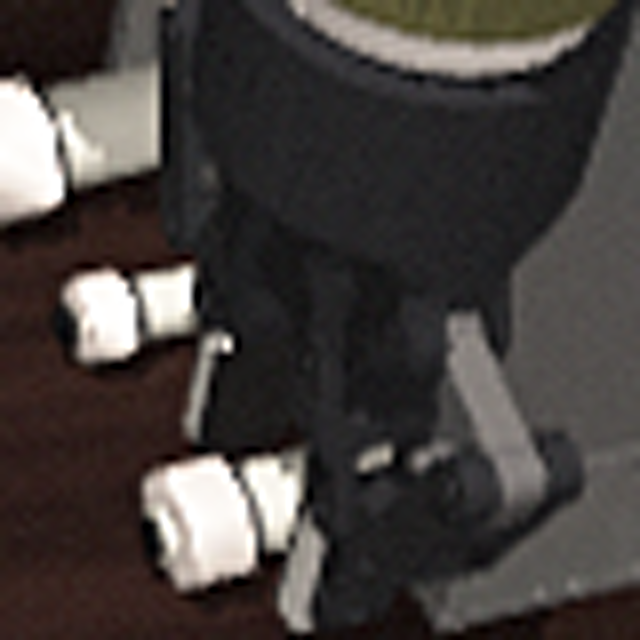

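apply_moves(steps=[{"tx": 0,"ty": 0,"tz": 0,"turn": -0.0,"hand": 30},{"tx": 0,"ty": 0,"tz": 0,"turn": 0,"hand": 10},{"tx": 0,"ty": 0,"tz": 0,"turn": 0,"hand": 0},{"tx": 0,"ty": 0,"tz": 0,"turn": 0,"hand": 0},{"tx": 0,"ty": 0,"tz": 0,"turn": 0,"hand": 0}], newtons=50)

```text
time_s: 11.9
eef_pos: [0.5652, -0.3658, -0.008]
tcp_rot: [-1.166, -1.276, 1.275]
ft_force: [-0.1, 0.2, 2.7]
opening: 0.199
```

```bash
python3 pose.py; python3 zoom.py s14.png side 380 240 80 80 8
```

```text
t 11.9 pos [ 0.5652 -0.3658 -0.008 ] yaw 1.661 down [ 0. -0. -1.] open 0.199 F [-0.1  0.2  2.7]
block [-0.0216 -0.0602]
rack [ 0.0441 -0.2915]
```

View pics/s14.png

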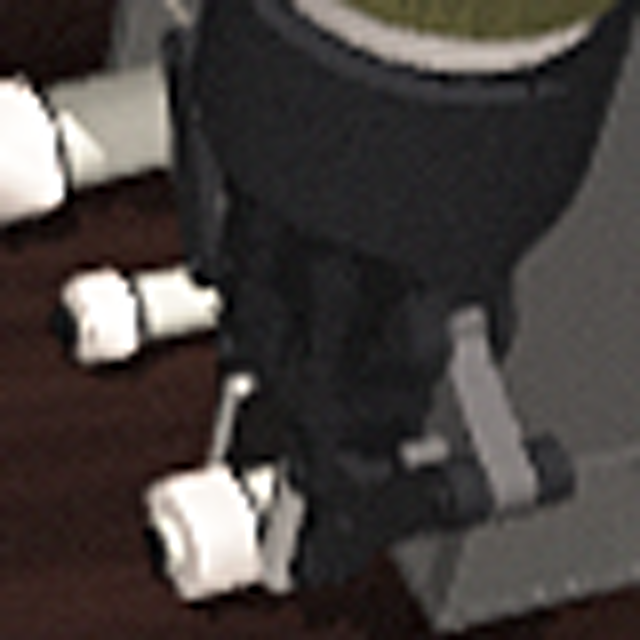

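apply_moves(steps=[{"tx": 0,"ty": -2,"tz": 0,"turn": 0,"hand": 0},{"tx": 0,"ty": 0,"tz": 0,"turn": 0,"hand": 0},{"tx": 0,"ty": 0,"tz": 8,"turn": 0,"hand": 0},{"tx": 0,"ty": 0,"tz": 12,"turn": 0,"hand": 0},{"tx": 0,"ty": 0,"tz": 0,"turn": 0,"hand": 0}], newtons=80)

```text
time_s: 12.45
eef_pos: [0.5427, -0.3672, -0.0068]
tcp_rot: [-1.163, -1.273, 1.274]
ft_force: [0.6, 0.1, -1.8]
opening: 0.186
```

```bash
python3 pose.py; python3 zoom.py s15.png side 360 220 110 110 6
```

```text
t 12.45 pos [ 0.5427 -0.3672 -0.0068] yaw 1.6597 down [-0.002  0.001 -1.   ] open 0.186 F [ 0.6  0.1 -1.8]
block [-0.0441 -0.0597]
rack [ 0.0218 -0.2947]
```

View pics/s15.png

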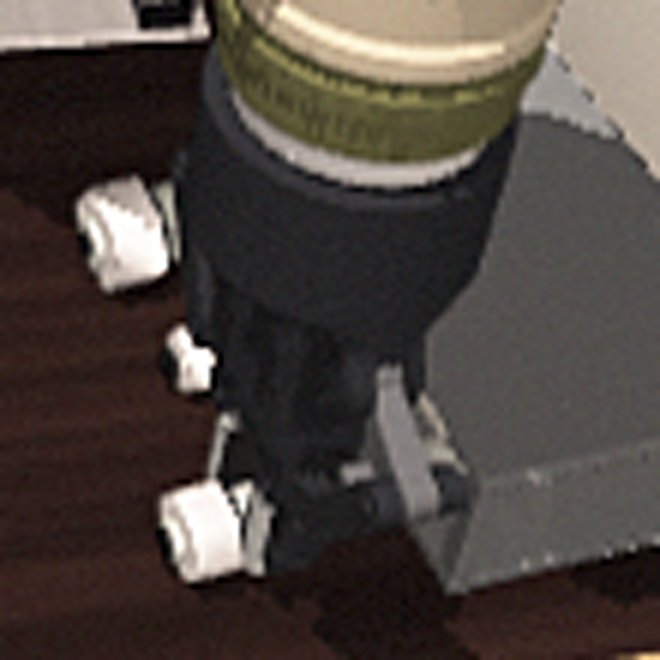

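apply_moves(steps=[{"tx": 0,"ty": 0,"tz": 15,"turn": 0,"hand": 0},{"tx": 0,"ty": 0,"tz": 20,"turn": 0,"hand": 0},{"tx": 0,"ty": 0,"tz": 20,"turn": 0,"hand": 0},{"tx": 0,"ty": 0,"tz": 20,"turn": 0,"hand": 0},{"tx": 0,"ty": 0,"tz": 20,"turn": 0,"hand": 0},{"tx": 0,"ty": 0,"tz": 10,"turn": 0,"hand": 0},{"tx": 0,"ty": 0,"tz": 0,"turn": 0,"hand": 0},{"tx": 0,"ty": 0,"tz": 0,"turn": 0,"hand": 0}])

```text
time_s: 13.3
eef_pos: [0.4413, -0.3774, -0.0059]
tcp_rot: [-1.167, -1.276, 1.275]
ft_force: [-0.4, -0.2, -1.2]
opening: 0.186
```

```bash
python3 pose.py; python3 zoom.py s16.png side 320 200 190 145 4
```

```text
t 13.3 pos [ 0.4413 -0.3774 -0.0059] yaw 1.6607 down [ 0.001 -0.001 -1.   ] open 0.186 F [-0.4 -0.2 -1.2]
block [-0.146  -0.0613]
rack [-0.0785 -0.3129]
```

View pics/s16.png

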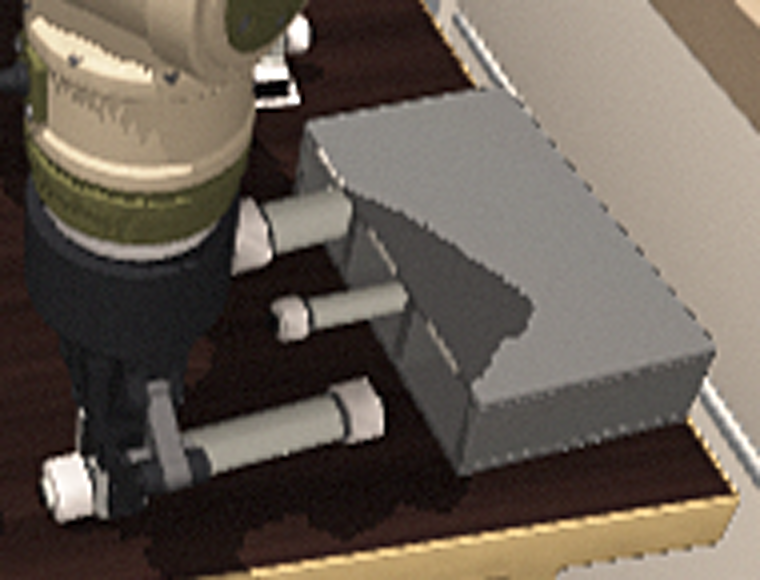

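apply_moves(steps=[{"tx": 0,"ty": 2,"tz": 0,"turn": 0,"hand": 0},{"tx": 0,"ty": 0,"tz": 0,"turn": 0,"hand": 0},{"tx": 0,"ty": 0,"tz": 0,"turn": 0,"hand": 24},{"tx": 0,"ty": 0,"tz": 0,"turn": 0,"hand": 30},{"tx": 0,"ty": 0,"tz": 0,"turn": 0,"hand": 45},{"tx": 0,"ty": 0,"tz": 0,"turn": 0,"hand": 45}])

```text
time_s: 13.95
eef_pos: [0.4408, -0.3772, -0.008]
tcp_rot: [-1.166, -1.276, 1.275]
ft_force: [-0.8, 0.4, -0.5]
opening: 0.45
```

apply_moves(steps=[{"tx": 0,"ty": -25,"tz": 0,"turn": 0,"hand": 45},{"tx": 0,"ty": -30,"tz": 0,"turn": 0,"hand": 45},{"tx": 0,"ty": -35,"tz": 0,"turn": 0,"hand": 45},{"tx": 0,"ty": -35,"tz": 0,"turn": 0,"hand": 45},{"tx": 0,"ty": -15,"tz": 0,"turn": 0,"hand": 45},{"tx": 0,"ty": 0,"tz": 0,"turn": 0,"hand": 45}])

```text
time_s: 14.55
eef_pos: [0.442, -0.3786, 0.135]
tcp_rot: [-1.172, -1.276, 1.277]
ft_force: [-0.1, -0.6, -0.1]
opening: 0.454
```

```bash
python3 pose.py; python3 zoom.py s17.png side 320 200 190 145 4;  python3 zoom.py t17.png top 340 120 100 90 6
```

```text
t 14.55 pos [ 0.442  -0.3786  0.135 ] yaw 1.661 down [ 0.004 -0.004 -1.   ] open 0.454 F [-0.1 -0.6 -0.1]
block [-0.1454 -0.0626]
rack [-0.0777 -0.314 ]
```

View pics/s17.png

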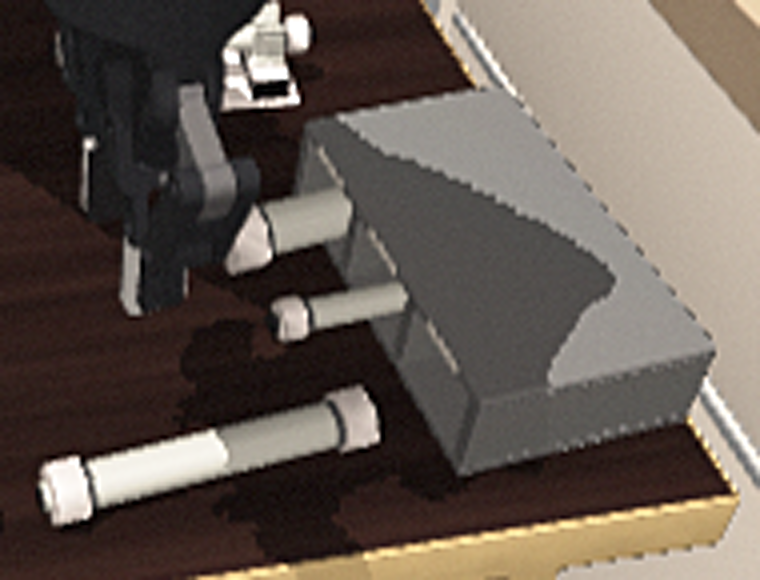

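View pics/t17.png

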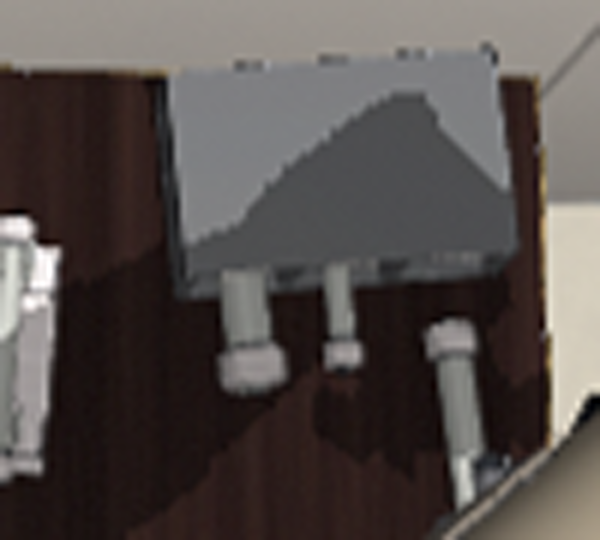

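```bash
cat > col.py <<'E'
# usage: z, then zoom-coordinates of nut centers: u1 v1 u2 v2 with offset x0 y0 k
import sys
from h import *
z,x0,y0,k,u1,v1,u2,v2=map(float,sys.argv[1:9]); cam=sys.argv[9] if len(sys.argv)>9 else 'side'
p=imaging.capture(cam)
f=lambda u,v:at(p,(u+.5)/k-.5+x0,(v+.5)/k-.5+y0,z)
a,b=f(u1,v1),f(u2,v2); print(a.round(4),b.round(4),'len',np.linalg.norm(a-b).round(4),'mid',((a+b)/2).round(4),'yaw',np.arctan2(b[1]-a[1],b[0]-a[0]).round(4))
E
python3 col.py .012 320 200 4 92 488 335 423; python3 col.py .012 320 200 4 70 493 357 417
python3 - <<'E'
from h import *
for n in ['side','top']:
    p=imaging.capture(n)
    for r in imaging.silhouettes(p,'column_medium_centre')[:2]:
        ys,xs=np.nonzero(r['region']); rc=cv2.minAreaRect(np.stack([xs,ys],1).astype(np.float32)); bp=cv2.boxPoints(rc)
        print(n,r['confidence'],bp.round(1).tolist(), at(p,*rc[0],.012).round(4))
E
```

```text
[ 0.433 -0.378  0.012] [ 0.5451 -0.3636  0.012 ] len 0.113 mid [ 0.489  -0.3708  0.012 ] yaw 0.1279
[ 0.4234 -0.3789  0.012 ] [ 0.5557 -0.3622  0.012 ] len 0.1334 mid [ 0.4895 -0.3705  0.012 ] yaw 0.1253
side 0.74 [[327.20001220703125, 316.3999938964844], [412.29998779296875, 296.0], [416.0, 311.5], [330.8999938964844, 331.8999938964844]] [ 0.4853 -0.3715  0.012 ]
top 0.73 [[412.0, 173.0], [418.0, 173.0], [418.0, 201.0], [412.0, 201.0]] [ 0.5168 -0.3654  0.012 ]
```

apply_moves(steps=[{"tx": 0,"ty": 0,"tz": 0,"turn": -0.036,"hand": 45},{"tx": 0,"ty": 30,"tz": -26,"turn": 0,"hand": 45},{"tx": 0,"ty": 30,"tz": -20,"turn": 0,"hand": 45},{"tx": 0,"ty": 30,"tz": 0,"turn": 0,"hand": 45},{"tx": 0,"ty": 10,"tz": 0,"turn": 0,"hand": 45},{"tx": 0,"ty": 0,"tz": 0,"turn": 0,"hand": 45},{"tx": 0,"ty": 0,"tz": 0,"turn": 0,"hand": 45}])

```text
time_s: 15.65
eef_pos: [0.4863, -0.3716, 0.0326]
tcp_rot: [-1.148, -1.301, 1.301]
ft_force: [0.3, -0.3, 0.5]
opening: 0.451
```

```bash
python3 pose.py; python3 zoom.py s18.png side 320 200 120 145 4
```

```text
t 15.65 pos [ 0.4863 -0.3716  0.0326] yaw 1.6965 down [ 0. -0. -1.] open 0.451 F [ 0.3 -0.3  0.5]
block [-0.1007 -0.0594]
rack [-0.0341 -0.3036]
```

View pics/s18.png

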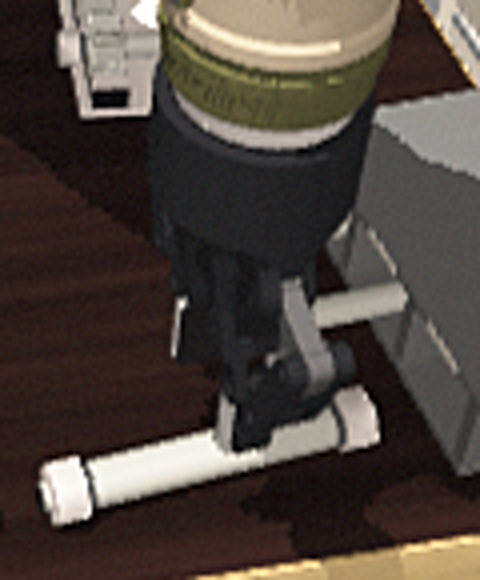

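apply_moves(steps=[{"tx": 0,"ty": 20,"tz": -1,"turn": 0,"hand": 45},{"tx": 0,"ty": 12,"tz": 0,"turn": 0,"hand": 45},{"tx": 0,"ty": 5,"tz": 0,"turn": 0,"hand": 45},{"tx": 0,"ty": 0,"tz": 0,"turn": 0,"hand": 45},{"tx": 0,"ty": 0,"tz": 0,"turn": 0,"hand": 30},{"tx": 0,"ty": 0,"tz": 0,"turn": 0,"hand": 10},{"tx": 0,"ty": 0,"tz": 0,"turn": 0,"hand": 0},{"tx": 0,"ty": 0,"tz": 0,"turn": 0,"hand": 0},{"tx": 0,"ty": 0,"tz": 0,"turn": 0,"hand": 0}], newtons=80)

```text
time_s: 16.6
eef_pos: [0.4877, -0.3715, -0.0039]
tcp_rot: [-1.149, -1.302, 1.302]
ft_force: [-2.4, 1.5, 5.6]
opening: 0.163
```

```bash
python3 pose.py; python3 zoom.py s19.png side 320 200 120 145 4
```

```text
t 16.6 pos [ 0.4877 -0.3715 -0.0039] yaw 1.697 down [ 0.001 -0.001 -1.   ] open 0.163 F [-2.4  1.5  5.6]
block [-0.0993 -0.0594]
rack [-0.0327 -0.3033]
```

View pics/s19.png

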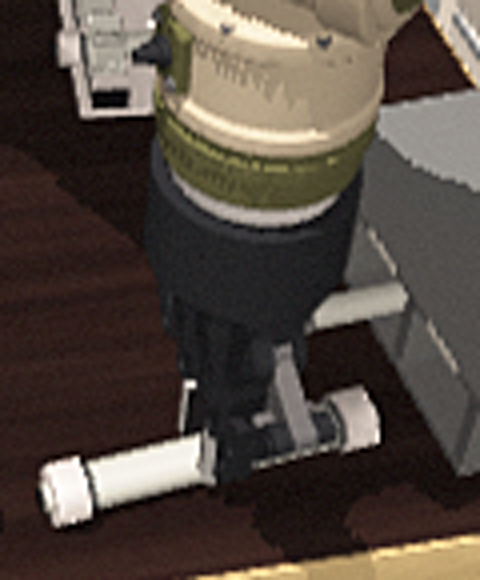

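apply_moves(steps=[{"tx": 0,"ty": 0,"tz": 0,"turn": 0,"hand": 35},{"tx": 0,"ty": 0,"tz": 0,"turn": 0,"hand": 35},{"tx": 0,"ty": 2,"tz": 0,"turn": 0,"hand": 35},{"tx": 0,"ty": 2,"tz": 0,"turn": 0,"hand": 35},{"tx": 0,"ty": 0,"tz": 0,"turn": 0,"hand": 35},{"tx": 0,"ty": 0,"tz": 0,"turn": 0,"hand": 35}])

```text
time_s: 17.25
eef_pos: [0.4871, -0.3709, -0.0096]
tcp_rot: [-1.146, -1.302, 1.301]
ft_force: [-0.7, -0.5, -0.1]
opening: 0.346
```

apply_moves(steps=[{"tx": 0,"ty": 2,"tz": 0,"turn": 0,"hand": 35},{"tx": 0,"ty": 0,"tz": 0,"turn": 0,"hand": 35},{"tx": 0,"ty": 0,"tz": 0,"turn": 0,"hand": 35}])

```text
time_s: 17.55
eef_pos: [0.4872, -0.371, -0.0113]
tcp_rot: [-1.147, -1.302, 1.301]
ft_force: [-0.4, 0.1, 0.2]
opening: 0.345
```

apply_moves(steps=[{"tx": 0,"ty": 2,"tz": 0,"turn": 0,"hand": 35},{"tx": 0,"ty": 0,"tz": 0,"turn": 0,"hand": 35},{"tx": 0,"ty": 0,"tz": 0,"turn": 0,"hand": 35}])

```text
time_s: 17.85
eef_pos: [0.4872, -0.371, -0.0133]
tcp_rot: [-1.147, -1.302, 1.301]
ft_force: [0.2, -1.4, 0.4]
opening: 0.349
```

```bash
python3 pose.py; python3 zoom.py s20.png side 350 260 80 80 8
```

```text
t 17.85 pos [ 0.4872 -0.371  -0.0133] yaw 1.697 down [-0.  0. -1.] open 0.349 F [ 0.2 -1.4  0.4]
block [-0.0998 -0.0588]
rack [-0.0333 -0.3029]
```

View pics/s20.png

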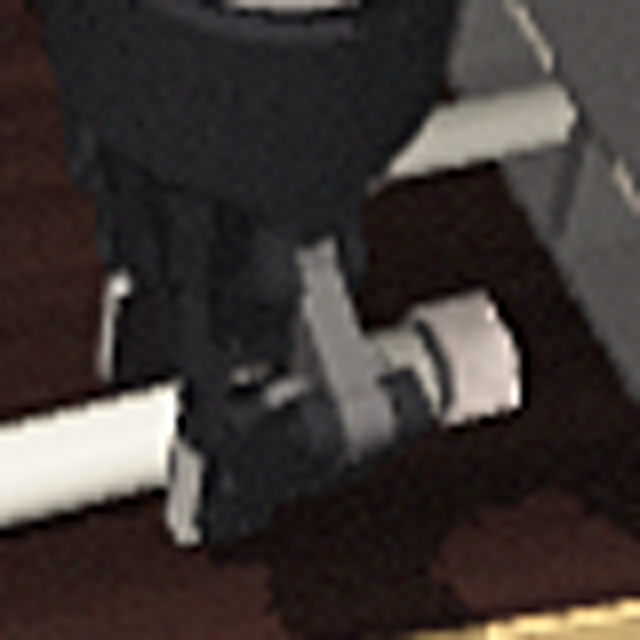

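apply_moves(steps=[{"tx": 0,"ty": -1,"tz": 0,"turn": 0,"hand": 20},{"tx": 0,"ty": 0,"tz": 0,"turn": 0,"hand": 0},{"tx": 0,"ty": 0,"tz": 0,"turn": 0,"hand": 0},{"tx": 0,"ty": 0,"tz": 0,"turn": 0,"hand": 0}])

```text
time_s: 18.3
eef_pos: [0.4872, -0.3711, -0.0121]
tcp_rot: [-1.147, -1.302, 1.302]
ft_force: [0.7, 0.3, 0.7]
opening: 0.185
```

```bash
python3 pose.py; python3 zoom.py s21.png side 350 260 80 80 8
```

```text
t 18.3 pos [ 0.4872 -0.3711 -0.0121] yaw 1.697 down [ 0. -0. -1.] open 0.185 F [0.7 0.3 0.7]
block [-0.0997 -0.059 ]
rack [-0.0332 -0.303 ]
```

View pics/s21.png

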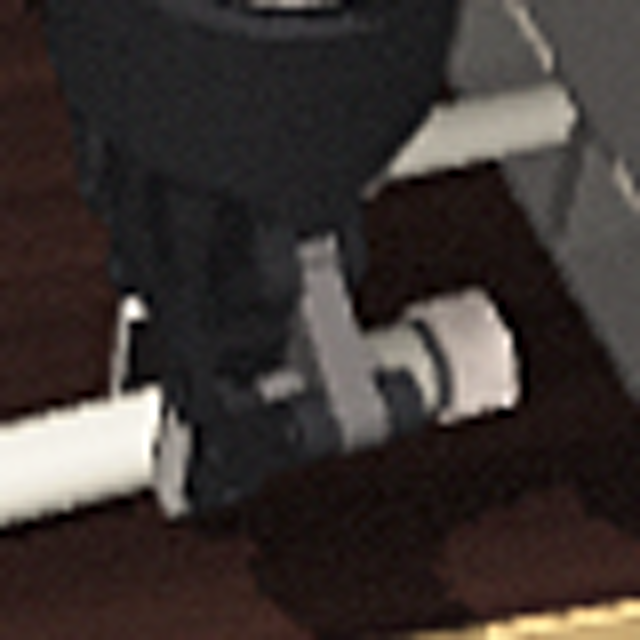

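apply_moves(steps=[{"tx": 0,"ty": -20,"tz": 0,"turn": 0,"hand": 0},{"tx": 0,"ty": -30,"tz": 0,"turn": 0,"hand": 0},{"tx": 0,"ty": -40,"tz": 0,"turn": 0,"hand": 0},{"tx": 0,"ty": -30,"tz": 0,"turn": 0,"hand": 0},{"tx": 0,"ty": 0,"tz": 0,"turn": 0.07,"hand": 0},{"tx": 0,"ty": 0,"tz": 0,"turn": 0.07,"hand": 0},{"tx": 0,"ty": 0,"tz": 0,"turn": 0.065,"hand": 0},{"tx": 0,"ty": 0,"tz": 0,"turn": 0,"hand": 0}])

```text
time_s: 19.15
eef_pos: [0.487, -0.3708, 0.1074]
tcp_rot: [-1.245, -1.151, 1.151]
ft_force: [-0.0, 0.2, -3.1]
opening: 0.187
```

```bash
python3 pose.py; python3 zoom.py s22.png side 320 180 190 145 4
```

```text
t 19.15 pos [ 0.487  -0.3708  0.1074] yaw 1.4918 down [-0.     0.001 -1.   ] open 0.187 F [-0.   0.2 -3.1]
block [-0.1    -0.0586]
rack [-0.0335 -0.3027]
```

View pics/s22.png

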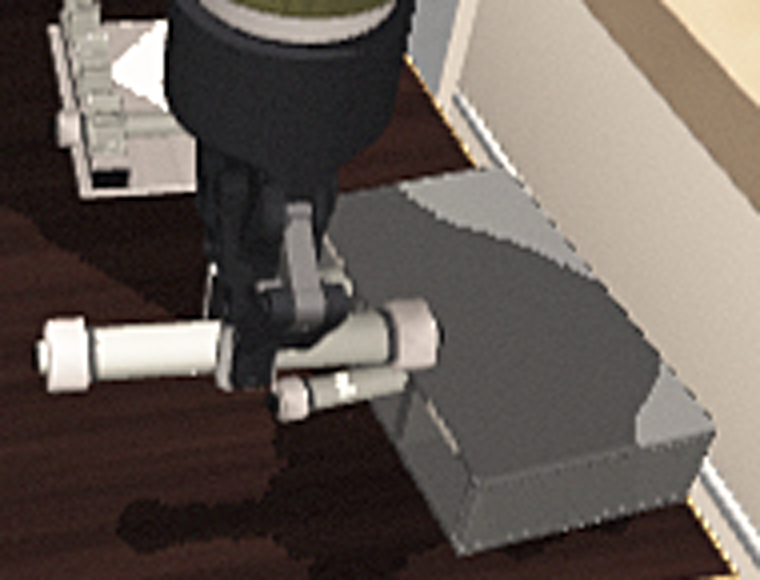

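```bash
python3 col.py .131 320 180 4 66 353 412 335;python3 col.py .115 320 180 4 66 353 412 335
```

```text
[ 0.4218 -0.3621  0.131 ] [ 0.5548 -0.3748  0.131 ] len 0.1336 mid [ 0.4883 -0.3685  0.131 ] yaw -0.0951
[ 0.425  -0.3484  0.115 ] [ 0.563  -0.3616  0.115 ] len 0.1386 mid [ 0.494 -0.355  0.115] yaw -0.0951
```

apply_moves(steps=[{"tx": 37.5,"ty": 0,"tz": -4,"turn": 0,"hand": 0},{"tx": 37.5,"ty": 0,"tz": -4,"turn": 0,"hand": 0},{"tx": 37.5,"ty": 0,"tz": -4,"turn": 0,"hand": 0},{"tx": 37.5,"ty": 0,"tz": -4,"turn": 0,"hand": 0},{"tx": 37.5,"ty": 0,"tz": -4,"turn": 0,"hand": 0},{"tx": 37.5,"ty": 0,"tz": -4,"turn": 0,"hand": 0},{"tx": 37.5,"ty": 0,"tz": -4,"turn": 0,"hand": 0},{"tx": 37.5,"ty": 0,"tz": -5,"turn": 0,"hand": 0},{"tx": 0,"ty": 0,"tz": 0,"turn": 0,"hand": 0},{"tx": 0,"ty": 0,"tz": 0,"turn": 0,"hand": 0}])

```text
time_s: 20.3
eef_pos: [0.5438, -0.0737, 0.1077]
tcp_rot: [-1.244, -1.153, 1.153]
ft_force: [0.2, -0.5, -2.5]
opening: 0.187
```

```bash
python3 pose.py; python3 zoom.py s23.png side 310 90 130 145 5;python3 zoom.py t23.png top 280 120 160 80 5
```

```text
t 20.3 pos [ 0.5438 -0.0737  0.1077] yaw 1.495 down [-0. -0. -1.] open 0.187 F [ 0.2 -0.5 -2.5]
block [-0.0181  0.2325]
rack [-0.0002 -0.0021]
```

View pics/s23.png

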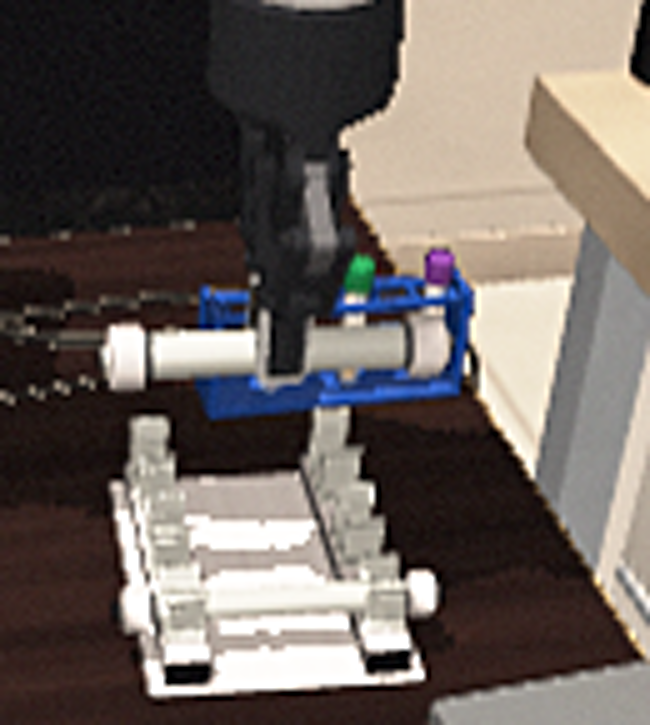

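View pics/t23.png

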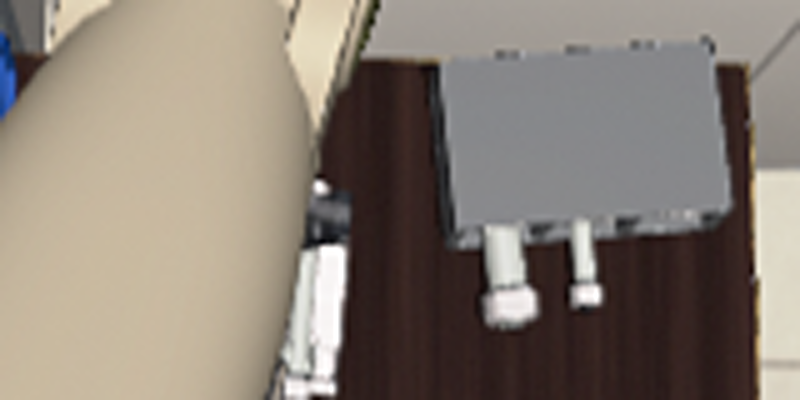

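apply_moves(steps=[{"tx": -1,"ty": 30,"tz": 0,"turn": 0,"hand": 0},{"tx": 0,"ty": 27,"tz": 0,"turn": 0,"hand": 0},{"tx": 0,"ty": 10,"tz": 0,"turn": 0,"hand": 0},{"tx": 0,"ty": 0,"tz": 0,"turn": 0,"hand": 0},{"tx": 0,"ty": 0,"tz": 0,"turn": 0,"hand": 0}])

```text
time_s: 20.9
eef_pos: [0.5441, -0.0764, 0.0415]
tcp_rot: [-1.246, -1.151, 1.15]
ft_force: [0.5, 0.2, -0.7]
opening: 0.189
```

```bash
python3 pose.py; python3 zoom.py s24.png side 320 150 90 85 8
```

```text
t 20.9 pos [ 0.5441 -0.0764  0.0415] yaw 1.491 down [ 0.001 -0.    -1.   ] open 0.189 F [ 0.5  0.2 -0.7]
block [-0.018   0.2298]
rack [ 0.0003 -0.0047]
```

View pics/s24.png

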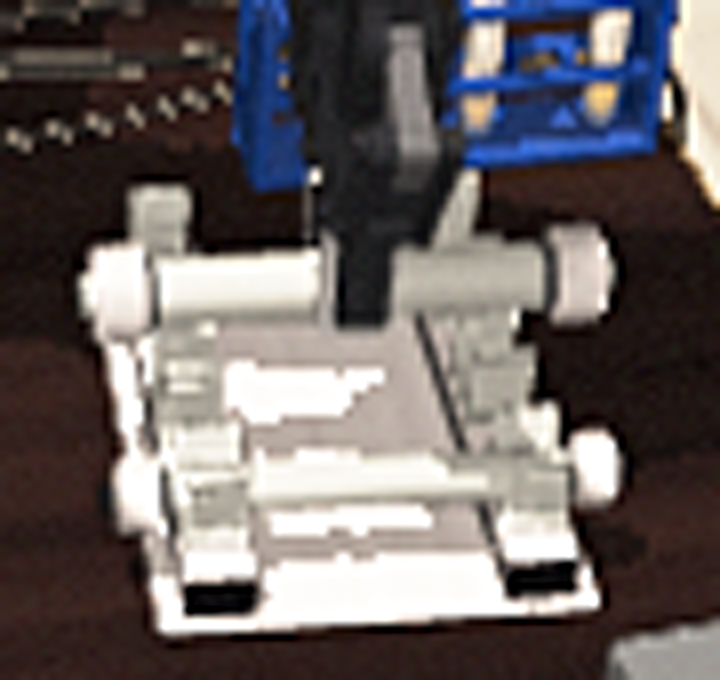

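Run:
```python
from h import *
p=imaging.capture('side'); K=np.array([.5442,-.0717,-.0788]); c,s=np.cos(K[2]),np.sin(K[2])
f=lambda x,y,z:((np.array(proj(p,[K[0]+c*x-s*y,K[1]+s*x+c*y,z]))-[320,150]+.5)*8-.5).round(0)
for y in (-.0047,): print('held',[f(x,y,.0655) for x in (-.073,-.058,.058,.073)])
print('clip M foot edges',[f(x,-.003,z) for x in (-.054,-.036,.036,.054) for z in (.0485,)])
print('small',[f(x,-.051,.031) for x in (-.070,-.058,.058,.07)])
```

```text
held [array([ 94., 304.]), array([146., 301.]), array([548., 281.]), array([600., 278.])]
clip M foot edges [array([158., 344.]), array([220., 341.]), array([466., 328.]), array([527., 325.])]
small [array([120., 501.]), array([163., 499.]), array([573., 476.]), array([615., 474.])]
```

apply_moves(steps=[{"tx": 1.5,"ty": 8,"tz": 1,"turn": 0,"hand": 0},{"tx": 0,"ty": 6,"tz": 0,"turn": 0,"hand": 0},{"tx": 0,"ty": 0,"tz": 0,"turn": 0,"hand": 0},{"tx": 0,"ty": 0,"tz": 0,"turn": 0,"hand": 0}])

```text
time_s: 21.4
eef_pos: [0.5425, -0.0738, 0.0265]
tcp_rot: [-1.245, -1.151, 1.151]
ft_force: [-1.4, 0.3, -2.4]
opening: 0.186
```

apply_moves(steps=[{"tx": 0,"ty": 4,"tz": 0,"turn": 0,"hand": 0},{"tx": 0,"ty": 0,"tz": 0,"turn": 0,"hand": 0},{"tx": 0,"ty": 0,"tz": 0,"turn": 0,"hand": 0}])

```text
time_s: 21.7
eef_pos: [0.5431, -0.0745, 0.0229]
tcp_rot: [-1.246, -1.151, 1.151]
ft_force: [0.4, -1.5, -1.3]
opening: 0.183
```

```bash
python3 pose.py; python3 zoom.py s25.png side 320 150 90 85 8
```

```text
t 21.7 pos [ 0.5431 -0.0745  0.0229] yaw 1.4919 down [ 0.001 -0.001 -1.   ] open 0.183 F [ 0.4 -1.5 -1.3]
block [-0.0189  0.2319]
rack [-0.0009 -0.0028]
```

View pics/s25.png

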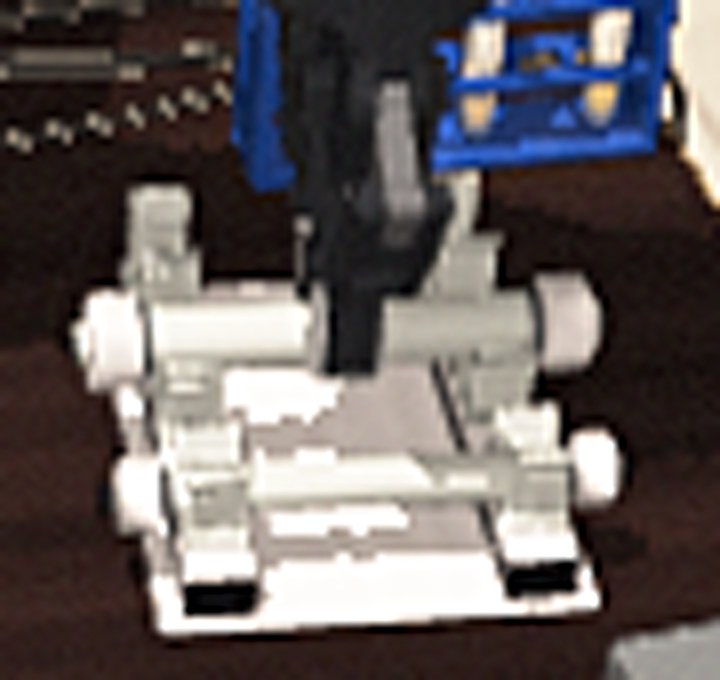

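apply_moves(steps=[{"tx": 0,"ty": 3,"tz": 0,"turn": 0,"hand": 0},{"tx": 0,"ty": 0,"tz": 0,"turn": 0,"hand": 0},{"tx": 0,"ty": 0,"tz": 0,"turn": 0,"hand": 0}], newtons=100)

```text
time_s: 22.05
eef_pos: [0.5439, -0.0747, 0.0206]
tcp_rot: [-1.248, -1.152, 1.151]
ft_force: [0.3, -2.9, 3.0]
opening: 0.176
```

apply_moves(steps=[{"tx": 0,"ty": 3,"tz": 0,"turn": 0,"hand": 0},{"tx": 0,"ty": 0,"tz": 0,"turn": 0,"hand": 0},{"tx": 0,"ty": 0,"tz": 0,"turn": 0,"hand": 0}])

```text
time_s: 22.35
eef_pos: [0.5444, -0.0747, 0.0178]
tcp_rot: [-1.249, -1.153, 1.15]
ft_force: [1.3, -3.7, 6.4]
opening: 0.177
```

apply_moves(steps=[{"tx": 0,"ty": 3,"tz": 0,"turn": 0,"hand": 0},{"tx": 0,"ty": 0,"tz": 0,"turn": 0,"hand": 0},{"tx": 0,"ty": 0,"tz": 0,"turn": 0,"hand": 0}])

```text
time_s: 22.65
eef_pos: [0.5434, -0.0745, 0.0134]
tcp_rot: [-1.247, -1.151, 1.151]
ft_force: [3.3, -4.0, -3.6]
opening: 0.177
```

apply_moves(steps=[{"tx": 0,"ty": 3,"tz": 0,"turn": 0,"hand": 0},{"tx": 0,"ty": 0,"tz": 0,"turn": 0,"hand": 0},{"tx": 0,"ty": 0,"tz": 0,"turn": 0,"hand": 0}])

```text
time_s: 22.95
eef_pos: [0.5413, -0.0738, 0.0097]
tcp_rot: [-1.243, -1.149, 1.152]
ft_force: [-0.5, -4.1, -4.5]
opening: 0.176
```

apply_moves(steps=[{"tx": 0,"ty": 2,"tz": 0,"turn": 0,"hand": 0},{"tx": 0,"ty": 0,"tz": 0,"turn": 0,"hand": 0},{"tx": 0,"ty": 0,"tz": 0,"turn": 0,"hand": 0}])

```text
time_s: 23.25
eef_pos: [0.5416, -0.0739, 0.0093]
tcp_rot: [-1.244, -1.15, 1.152]
ft_force: [-4.6, -3.4, 5.8]
opening: 0.182
```

```bash
python3 pose.py; python3 zoom.py s26.png side 320 150 90 85 8
```

```text
t 23.25 pos [ 0.5416 -0.0739  0.0093] yaw 1.492 down [-0.002  0.    -1.   ] open 0.182 F [-4.6 -3.4  5.8]
block [-0.0203  0.2326]
rack [-0.0024 -0.0024]
```

View pics/s26.png

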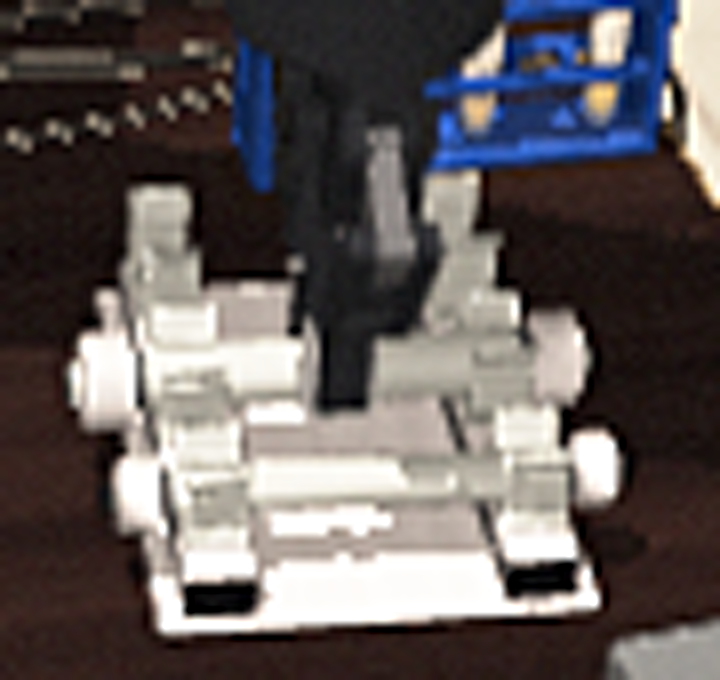

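apply_moves(steps=[{"tx": 0,"ty": 2,"tz": -1,"turn": 0,"hand": 0},{"tx": 0,"ty": 0,"tz": 0,"turn": 0,"hand": 0},{"tx": 0,"ty": 0,"tz": 0,"turn": 0,"hand": 0}])

```text
time_s: 23.6
eef_pos: [0.5417, -0.0739, 0.0091]
tcp_rot: [-1.244, -1.149, 1.153]
ft_force: [-12.3, -2.7, 21.8]
opening: 0.179
```

apply_moves(steps=[{"tx": 0,"ty": 2,"tz": 0,"turn": 0,"hand": 0},{"tx": 0,"ty": 0,"tz": 0,"turn": 0,"hand": 0},{"tx": 0,"ty": 0,"tz": 0,"turn": 0,"hand": 0}])

```text
time_s: 23.9
eef_pos: [0.5417, -0.0739, 0.009]
tcp_rot: [-1.245, -1.149, 1.152]
ft_force: [-16.5, -1.2, 35.7]
opening: 0.181
```

apply_moves(steps=[{"tx": 0,"ty": -4,"tz": 0,"turn": 0,"hand": 0},{"tx": 0,"ty": 0,"tz": 0,"turn": 0,"hand": 24},{"tx": 0,"ty": 0,"tz": 0,"turn": 0,"hand": 40},{"tx": 0,"ty": 0,"tz": 0,"turn": 0,"hand": 40},{"tx": 0,"ty": -15,"tz": 0,"turn": 0,"hand": 40},{"tx": 0,"ty": -30,"tz": 0,"turn": 0,"hand": 40},{"tx": 0,"ty": -40,"tz": 0,"turn": 0,"hand": 40},{"tx": 0,"ty": -30,"tz": 0,"turn": 0,"hand": 40},{"tx": -30,"ty": 0,"tz": 0,"turn": 0,"hand": 40},{"tx": -40,"ty": 0,"tz": 0,"turn": 0,"hand": 40},{"tx": 0,"ty": 0,"tz": 0,"turn": 0,"hand": 40}], newtons=60)

```text
time_s: 25.0
eef_pos: [0.5388, -0.1472, 0.124]
tcp_rot: [-1.249, -1.149, 1.148]
ft_force: [-0.2, 0.2, -0.5]
opening: 0.399
```

```bash
python3 pose.py; python3 zoom.py s27.png side 320 150 90 85 8
```

```text
t 25.0 pos [ 0.5388 -0.1472  0.124 ] yaw 1.4882 down [ 0.001 -0.001 -1.   ] open 0.399 F [-0.2  0.2 -0.5]
block [-0.0293  0.1598]
rack [ 0.0006 -0.0757]
```

View pics/s27.png

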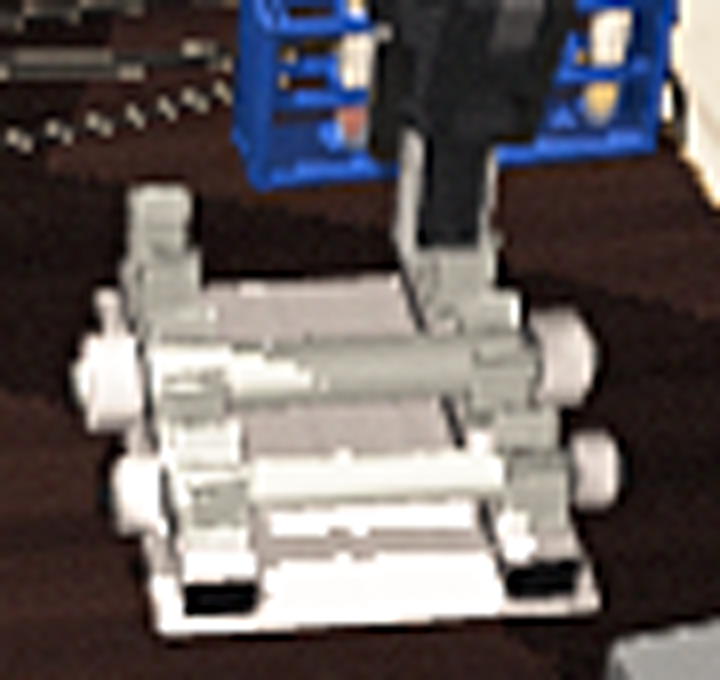

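```bash
python3 zoom.py s28.png side 360 220 70 70 9; python3 zoom.py t28.png top 360 120 80 80 7
```

```text
(no output)
```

View pics/s28.png

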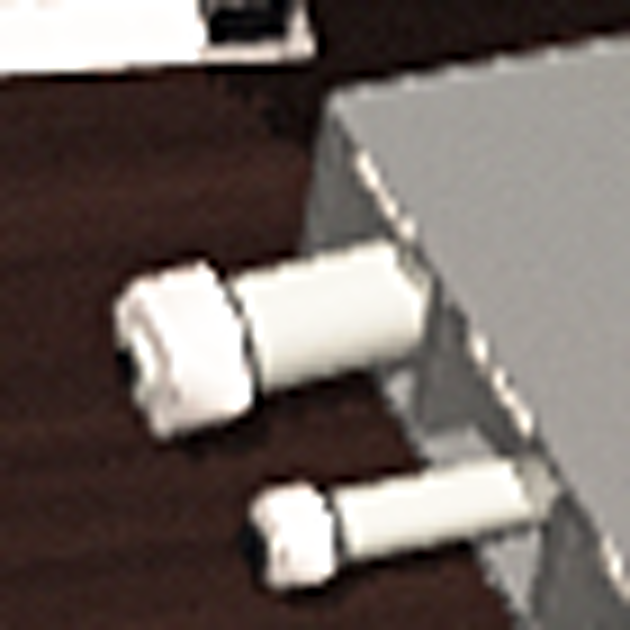

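View pics/t28.png

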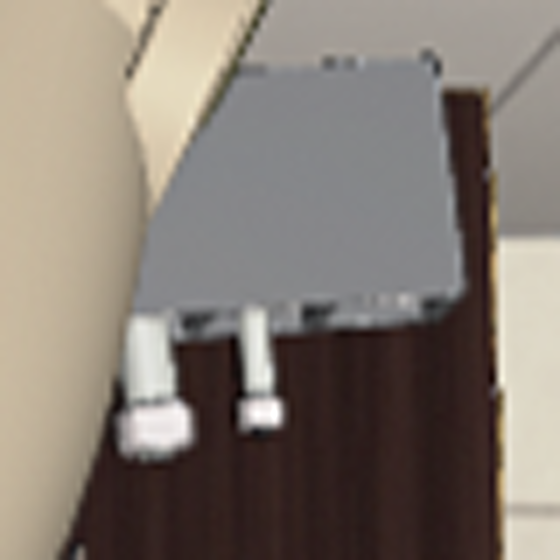

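Run:
```python
from h import *
B=np.array([.5816,-.3039,.0851]); c,s=np.cos(B[2]),np.sin(B[2])
def loc(q): e=q[:2]-B[:2]; return np.round([c*e[0]+s*e[1],-s*e[0]+c*e[1]],4)
S=imaging.capture('side');T=imaging.capture('top')
g=lambda u,v:(S,(u+.5)/9-.5+360,(v+.5)/9-.5+220)
h=lambda u,v:(T,(u+.5)/7-.5+360,(v+.5)/7-.5+120)
print('ring',loc(at(*g(254,335),.0215)),loc(at(*h(150,404),.0215)))
print('tube axis near face',loc(at(*g(370,312),.0215)))
print('nut front',loc(at(*g(140,360),.0215)),loc(at(*h(155,455),.0215)))
print('floor edge',loc(at(*g(410,440),.006)),loc(at(*g(385,385),.006)))
print('bottom left corner',loc(at(*g(305,245),.0)),'top front-left',loc(at(*g(332,98),.052)))
```

```text
ring [-0.0277  0.0496] [-0.0326  0.052 ]
tube axis near face [-0.0003  0.0497]
nut front [-0.0546  0.0489] [-0.0564  0.052 ]
floor edge [0.0005 0.0256] [0.0019 0.0416]
bottom left corner [0.0051 0.0913] top front-left [0.0026 0.0864]
```

apply_moves(steps=[{"tx": 0,"ty": 0,"tz": 0,"turn": -0.084,"hand": 50},{"tx": 0,"ty": 0,"tz": 0,"turn": -0.084,"hand": 50},{"tx": -36,"ty": 0,"tz": -5,"turn": 0,"hand": 50},{"tx": -36,"ty": 0,"tz": -5,"turn": 0,"hand": 50},{"tx": -37,"ty": 0,"tz": -3,"turn": 0,"hand": 50},{"tx": 0,"ty": 30,"tz": 0,"turn": 0,"hand": 50},{"tx": 0,"ty": 30,"tz": 0,"turn": 0,"hand": 50},{"tx": 0,"ty": 0,"tz": 0,"turn": 0,"hand": 50},{"tx": 0,"ty": 0,"tz": 0,"turn": 0,"hand": 50}])

```text
time_s: 26.15
eef_pos: [0.5606, -0.25, 0.0635]
tcp_rot: [-1.163, -1.275, 1.275]
ft_force: [0.3, -0.2, 1.4]
opening: 0.499
```

```bash
python3 pose.py; python3 zoom.py s29.png side 360 180 90 110 7
```

```text
t 26.15 pos [ 0.5606 -0.25    0.0635] yaw 1.6613 down [-0.002  0.001 -1.   ] open 0.499 F [ 0.3 -0.2  1.4]
block [-0.0164  0.0555]
rack [ 0.0304 -0.1764]
```

View pics/s29.png

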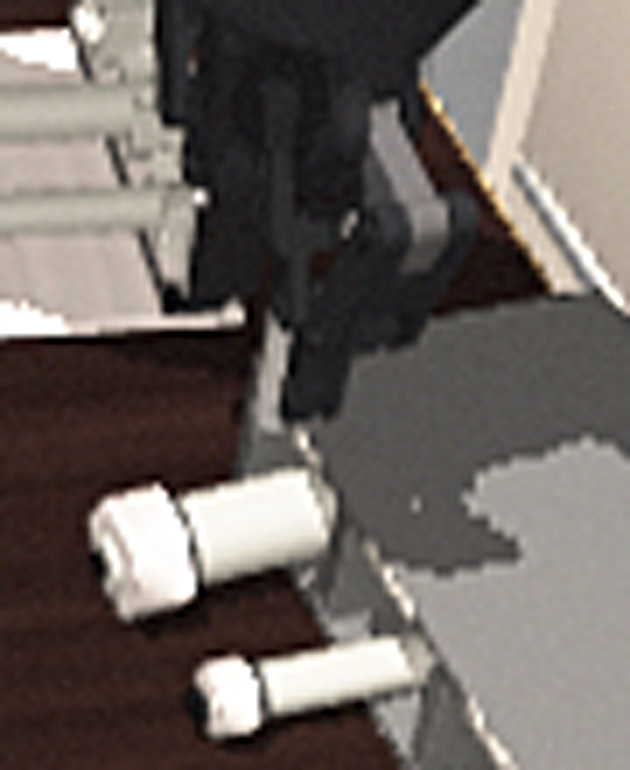

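apply_moves(steps=[{"tx": -5,"ty": 0,"tz": 0,"turn": 0.004,"hand": 50},{"tx": 0,"ty": 20,"tz": 0,"turn": 0,"hand": 50},{"tx": 0,"ty": 15,"tz": 0,"turn": 0,"hand": 50},{"tx": 0,"ty": 0,"tz": 0,"turn": 0,"hand": 50},{"tx": 0,"ty": 0,"tz": 0,"turn": 0,"hand": 50}])

```text
time_s: 26.7
eef_pos: [0.562, -0.2566, 0.03]
tcp_rot: [-1.169, -1.272, 1.272]
ft_force: [-0.0, -0.4, 0.7]
opening: 0.499
```

```bash
python3 pose.py; python3 zoom.py s30.png side 360 180 90 110 7
```

```text
t 26.7 pos [ 0.562  -0.2566  0.03  ] yaw 1.6561 down [ 0.001 -0.001 -1.   ] open 0.499 F [-0.  -0.4  0.7]
block [-0.0155  0.0488]
rack [ 0.0323 -0.1829]
```

View pics/s30.png

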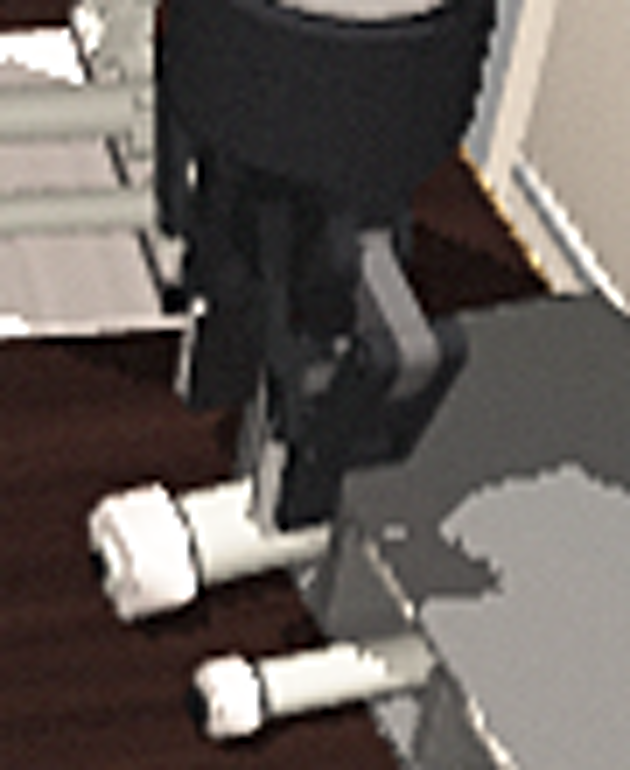

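Adjust 1.5 mm and go down in steps.

apply_moves(steps=[{"tx": 1.5,"ty": 0,"tz": 1,"turn": 0,"hand": 50},{"tx": 0,"ty": 10,"tz": 0,"turn": 0,"hand": 50},{"tx": 0,"ty": 8,"tz": 0,"turn": 0,"hand": 50},{"tx": 0,"ty": 0,"tz": 0,"turn": 0,"hand": 50},{"tx": 0,"ty": 0,"tz": 0,"turn": 0,"hand": 50}])

```text
time_s: 27.25
eef_pos: [0.5598, -0.2546, 0.0101]
tcp_rot: [-1.166, -1.271, 1.272]
ft_force: [0.0, 0.5, 0.8]
opening: 0.498
```

```bash
python3 pose.py; python3 zoom.py s31.png side 360 190 90 100 7
```

```text
t 27.25 pos [ 0.5598 -0.2546  0.0101] yaw 1.656 down [-0.001  0.001 -1.   ] open 0.498 F [0.  0.5 0.8]
block [-0.0176  0.051 ]
rack [ 0.0299 -0.1811]
```

View pics/s31.png

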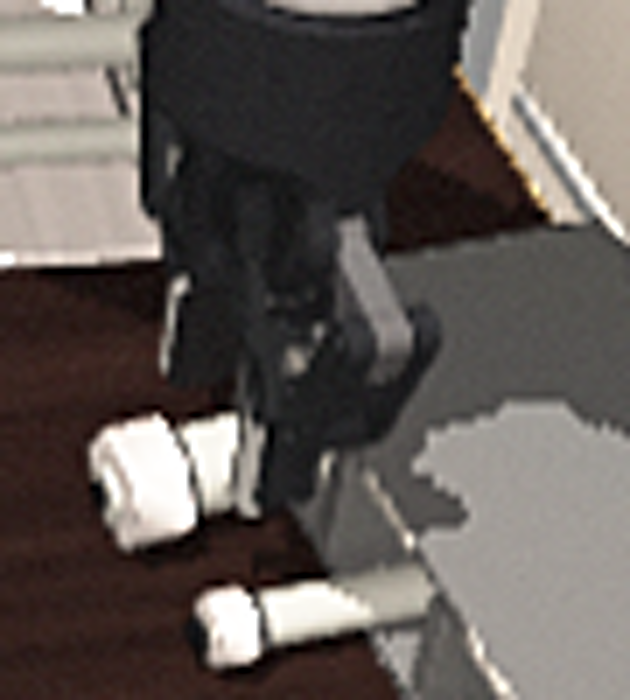

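apply_moves(steps=[{"tx": 0,"ty": 6,"tz": -1,"turn": 0,"hand": 50},{"tx": 0,"ty": 6,"tz": 0,"turn": 0,"hand": 50},{"tx": 0,"ty": 4,"tz": 0,"turn": 0,"hand": 50},{"tx": 0,"ty": 0,"tz": 0,"turn": 0,"hand": 50}])

```text
time_s: 27.7
eef_pos: [0.5606, -0.2544, -0.0063]
tcp_rot: [-1.166, -1.271, 1.272]
ft_force: [0.0, 0.7, -0.2]
opening: 0.499
```

apply_moves(steps=[{"tx": 0,"ty": 0,"tz": 0,"turn": 0,"hand": 35},{"tx": 0,"ty": 0,"tz": 0,"turn": 0,"hand": 10},{"tx": 0,"ty": 0,"tz": 0,"turn": 0,"hand": 0},{"tx": 0,"ty": 0,"tz": 0,"turn": 0,"hand": 0},{"tx": 0,"ty": 0,"tz": 0,"turn": 0,"hand": 0}], newtons=80)

```text
time_s: 28.2
eef_pos: [0.5613, -0.2549, -0.0049]
tcp_rot: [-1.168, -1.272, 1.272]
ft_force: [-0.7, -0.5, 3.1]
opening: 0.257
```

```bash
python3 pose.py; python3 zoom.py s32.png side 360 190 90 100 7
```

```text
t 28.2 pos [ 0.5613 -0.2549 -0.0049] yaw 1.656 down [ 0. -0. -1.] open 0.257 F [-0.7 -0.5  3.1]
block [-0.016   0.0506]
rack [ 0.0315 -0.1812]
```

View pics/s32.png

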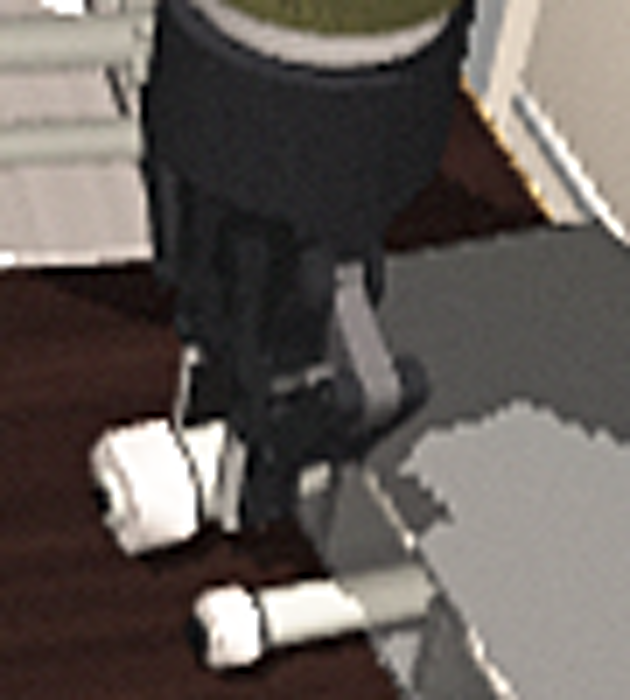

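apply_moves(steps=[{"tx": 0,"ty": -1,"tz": 0,"turn": 0,"hand": 0},{"tx": 0,"ty": 0,"tz": 0,"turn": 0,"hand": 0},{"tx": 0,"ty": 0,"tz": 8,"turn": 0,"hand": 0},{"tx": 0,"ty": 0,"tz": 14,"turn": 0,"hand": 0},{"tx": 0,"ty": 0,"tz": 18,"turn": 0,"hand": 0},{"tx": 0,"ty": 0,"tz": 0,"turn": 0,"hand": 0}])

```text
time_s: 28.85
eef_pos: [0.5183, -0.2575, -0.0049]
tcp_rot: [-1.165, -1.269, 1.271]
ft_force: [-1.3, -0.5, -1.3]
opening: 0.255
```

```bash
python3 pose.py; python3 zoom.py s33.png side 330 190 120 100 6
```

```text
t 28.85 pos [ 0.5183 -0.2575 -0.0049] yaw 1.6548 down [-0.003  0.002 -1.   ] open 0.255 F [-1.3 -0.5 -1.3]
block [-0.0591  0.0516]
rack [-0.0112 -0.1872]
```

View pics/s33.png

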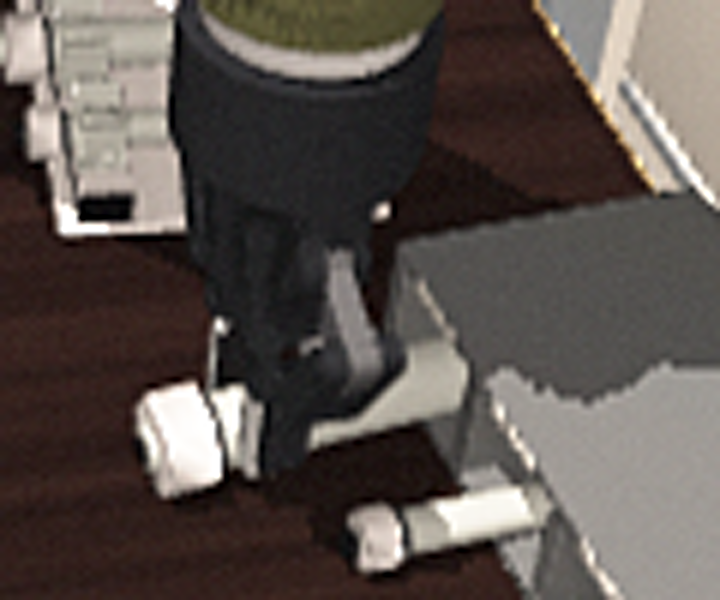

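Coming straight out. Continue.

apply_moves(steps=[{"tx": 0,"ty": 0,"tz": 18,"turn": 0,"hand": 0},{"tx": 0,"ty": 0,"tz": 20,"turn": 0,"hand": 0},{"tx": 0,"ty": 0,"tz": 20,"turn": 0,"hand": 0},{"tx": 0,"ty": 0,"tz": 18,"turn": 0,"hand": 0},{"tx": 0,"ty": 0,"tz": 6,"turn": 0,"hand": 0},{"tx": 0,"ty": 0,"tz": 0,"turn": 0,"hand": 0},{"tx": 0,"ty": 0,"tz": 0,"turn": 0,"hand": 0}])

```text
time_s: 29.6
eef_pos: [0.4408, -0.2656, -0.004]
tcp_rot: [-1.169, -1.272, 1.272]
ft_force: [0.2, -0.2, -2.4]
opening: 0.257
```

```bash
python3 pose.py; python3 zoom.py s34.png side 280 190 190 145 4
```

```text
t 29.6 pos [ 0.4408 -0.2656 -0.004 ] yaw 1.6561 down [ 0.001 -0.001 -1.   ] open 0.257 F [ 0.2 -0.2 -2.4]
block [-0.137   0.0501]
rack [-0.0878 -0.2014]
```

View pics/s34.png

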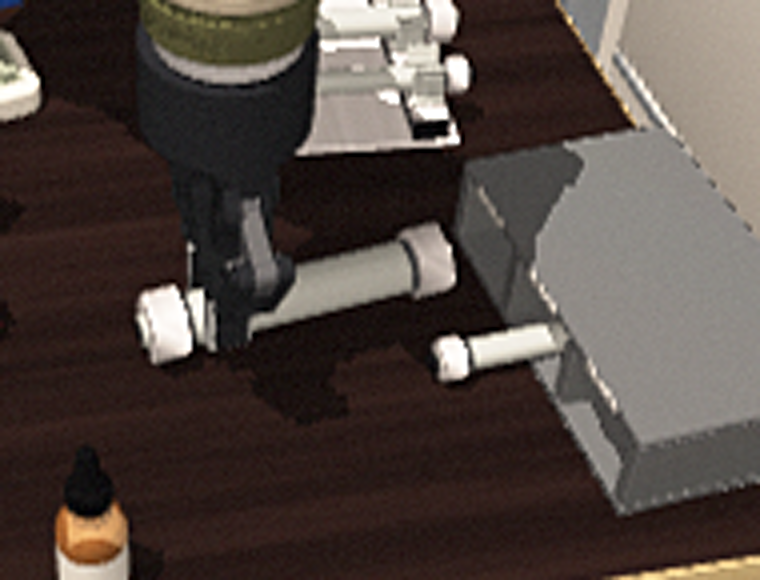

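apply_moves(steps=[{"tx": 0,"ty": 3,"tz": 0,"turn": 0,"hand": 0},{"tx": 0,"ty": 3,"tz": 0,"turn": 0,"hand": 0},{"tx": 0,"ty": 0,"tz": 0,"turn": 0,"hand": 0},{"tx": 0,"ty": 0,"tz": 0,"turn": 0,"hand": 32},{"tx": 0,"ty": 0,"tz": 0,"turn": 0,"hand": 45},{"tx": 0,"ty": 0,"tz": 0,"turn": 0,"hand": 50},{"tx": 0,"ty": -20,"tz": 0,"turn": 0,"hand": 50},{"tx": 0,"ty": -30,"tz": 0,"turn": 0,"hand": 50},{"tx": 0,"ty": -40,"tz": 0,"turn": 0,"hand": 50},{"tx": 0,"ty": -20,"tz": 0,"turn": 0,"hand": 50},{"tx": 0,"ty": 0,"tz": 0,"turn": 0,"hand": 50}])

```text
time_s: 30.75
eef_pos: [0.4418, -0.2668, 0.1028]
tcp_rot: [-1.174, -1.273, 1.273]
ft_force: [0.1, -0.2, -0.0]
opening: 0.502
```

```bash
python3 pose.py; python3 zoom.py s35.png side 300 200 130 100 6;  python3 zoom.py t35.png top 340 120 100 90 6
```

```text
t 30.75 pos [ 0.4418 -0.2668  0.1028] yaw 1.6561 down [ 0.005 -0.004 -1.   ] open 0.502 F [ 0.1 -0.2 -0. ]
block [-0.1361  0.0488]
rack [-0.0867 -0.2026]
```

View pics/s35.png

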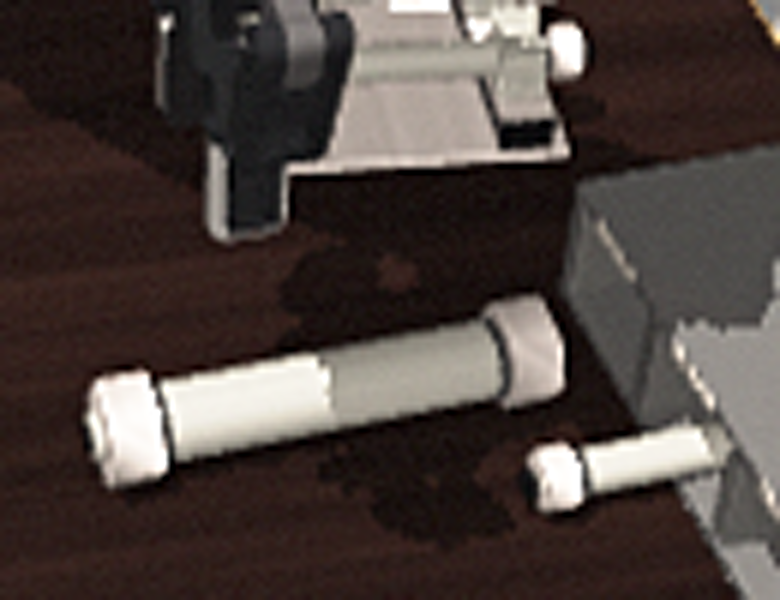

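View pics/t35.png

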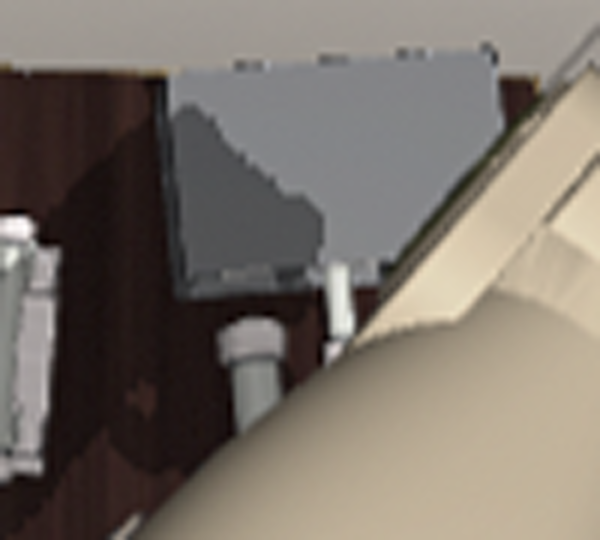

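```bash
python3 col.py .0155 300 200 6 166 418 502 358; python3 col.py .0155 300 200 6 130 428 530 352
```

```text
[ 0.4273 -0.2638  0.0155] [ 0.5413 -0.2564  0.0155] len 0.1142 mid [ 0.4843 -0.2601  0.0155] yaw 0.0646
[ 0.4152 -0.266   0.0155] [ 0.5512 -0.2554  0.0155] len 0.1364 mid [ 0.4832 -0.2607  0.0155] yaw 0.0782
```

apply_moves(steps=[{"tx": 0,"ty": 0,"tz": -23,"turn": 0,"hand": 50},{"tx": 0,"ty": 20,"tz": -20,"turn": 0,"hand": 50},{"tx": 0,"ty": 30,"tz": 0,"turn": 0,"hand": 50},{"tx": 0,"ty": 20,"tz": 0,"turn": 0,"hand": 50},{"tx": 0,"ty": 0,"tz": 0,"turn": 0,"hand": 50},{"tx": 0,"ty": 0,"tz": 0,"turn": 0,"hand": 50}])

```text
time_s: 31.55
eef_pos: [0.4816, -0.2608, 0.0286]
tcp_rot: [-1.164, -1.271, 1.271]
ft_force: [-0.4, 0.2, -0.0]
opening: 0.499
```

```bash
python3 pose.py; python3 zoom.py s36.png side 300 180 130 110 6
```

```text
t 31.55 pos [ 0.4816 -0.2608  0.0286] yaw 1.6559 down [-0.002  0.002 -1.   ] open 0.499 F [-0.4  0.2 -0. ]
block [-0.096   0.0515]
rack [-0.0476 -0.1934]
```

View pics/s36.png

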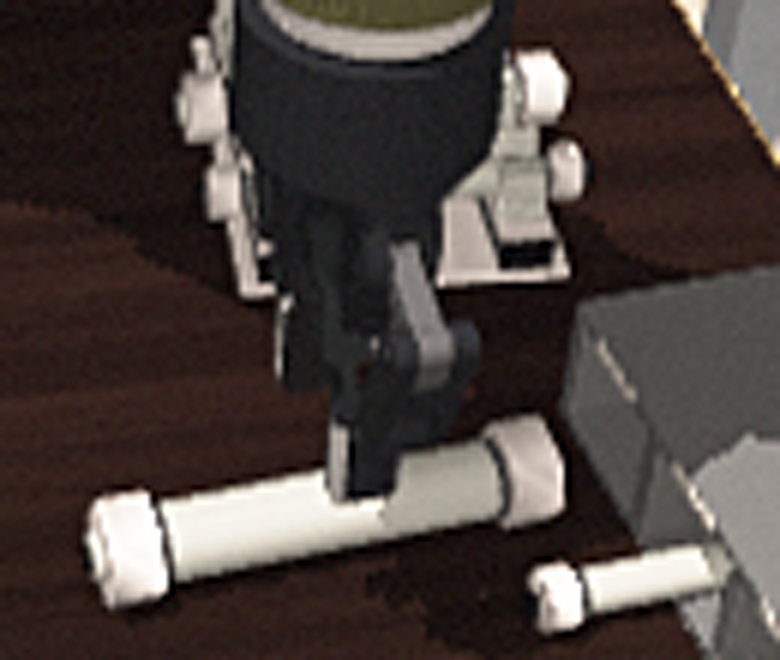

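apply_moves(steps=[{"tx": 0,"ty": 18,"tz": -1.5,"turn": 0.004,"hand": 50},{"tx": 0,"ty": 14,"tz": 0,"turn": 0,"hand": 50},{"tx": 0,"ty": 7,"tz": 0,"turn": 0,"hand": 50},{"tx": 0,"ty": 0,"tz": 0,"turn": 0,"hand": 50},{"tx": 0,"ty": 0,"tz": 0,"turn": 0,"hand": 35},{"tx": 0,"ty": 0,"tz": 0,"turn": 0,"hand": 10},{"tx": 0,"ty": 0,"tz": 0,"turn": 0,"hand": 0},{"tx": 0,"ty": 0,"tz": 0,"turn": 0,"hand": 0},{"tx": 0,"ty": 0,"tz": 0,"turn": 0,"hand": 0}], newtons=100)

```text
time_s: 32.5
eef_pos: [0.4847, -0.262, -0.0077]
tcp_rot: [-1.172, -1.269, 1.269]
ft_force: [-1.5, 1.5, 5.8]
opening: 0.25
```

```bash
python3 pose.py; python3 zoom.py s37.png side 300 180 130 110 6
```

```text
t 32.5 pos [ 0.4847 -0.262  -0.0077] yaw 1.652 down [ 0.002 -0.001 -1.   ] open 0.25 F [-1.5  1.5  5.8]
block [-0.093  0.05 ]
rack [-0.0444 -0.1944]
```

View pics/s37.png

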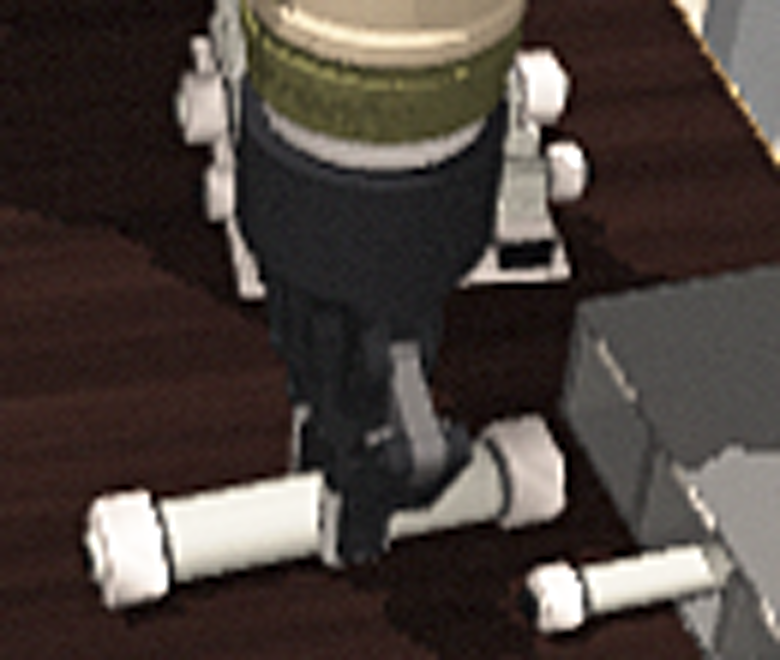

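apply_moves(steps=[{"tx": 0,"ty": -20,"tz": 0,"turn": 0,"hand": 0},{"tx": 0,"ty": -30,"tz": 0,"turn": 0,"hand": 0},{"tx": 0,"ty": -35,"tz": 0,"turn": 0,"hand": 0},{"tx": 0,"ty": -30,"tz": 0,"turn": 0,"hand": 0},{"tx": 0,"ty": 0,"tz": 0,"turn": 0.08,"hand": 0},{"tx": 0,"ty": 0,"tz": 0,"turn": 0.08,"hand": 0},{"tx": 0,"ty": 0,"tz": 0,"turn": 0,"hand": 0}])

```text
time_s: 33.25
eef_pos: [0.484, -0.2613, 0.1062]
tcp_rot: [-1.246, -1.151, 1.151]
ft_force: [-1.5, -0.7, -3.2]
opening: 0.251
```

```bash
python3 pose.py; python3 zoom.py s38.png side 300 150 150 120 5
```

```text
t 33.25 pos [ 0.484  -0.2613  0.1062] yaw 1.4918 down [ 0.001 -0.    -1.   ] open 0.251 F [-1.5 -0.7 -3.2]
block [-0.0936  0.0507]
rack [-0.0451 -0.1938]
```

View pics/s38.png

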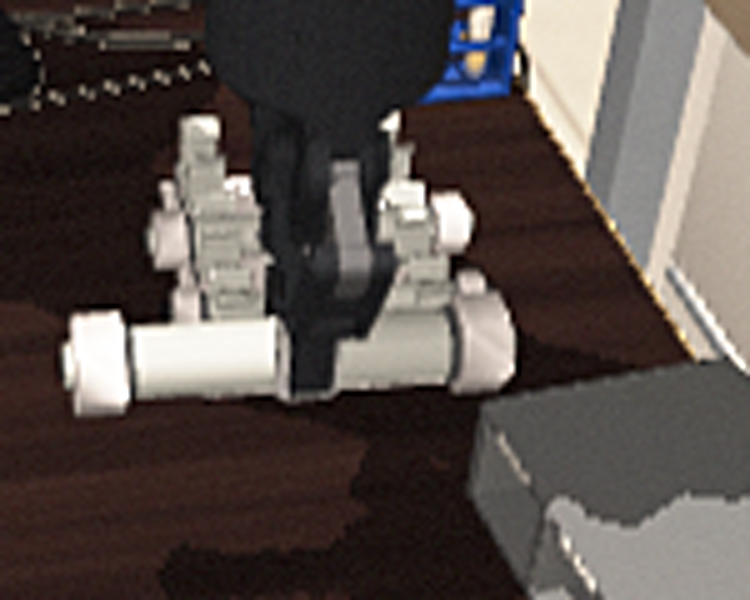

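```bash
python3 col.py .1295 300 150 5 130 360 455 347; python3 col.py .1295 300 150 5 100 362 484 344
```

```text
[ 0.4248 -0.2539  0.1295] [ 0.5394 -0.2658  0.1295] len 0.1152 mid [ 0.4821 -0.2598  0.1295] yaw -0.1035
[ 0.4142 -0.2532  0.1295] [ 0.5501 -0.2659  0.1295] len 0.1364 mid [ 0.4821 -0.2596  0.1295] yaw -0.0932
```

apply_moves(steps=[{"tx": 35,"ty": 0,"tz": -6.5,"turn": 0,"hand": 0},{"tx": 35,"ty": 0,"tz": -6.5,"turn": 0,"hand": 0},{"tx": 35,"ty": 0,"tz": -6.5,"turn": 0,"hand": 0},{"tx": 35,"ty": 0,"tz": -6.5,"turn": 0,"hand": 0},{"tx": 35,"ty": 0,"tz": -6.5,"turn": 0,"hand": 0},{"tx": 35,"ty": 0,"tz": -6.5,"turn": 0,"hand": 0},{"tx": 35,"ty": 0,"tz": -6.5,"turn": 0,"hand": 0},{"tx": 0,"ty": 0,"tz": 0,"turn": 0,"hand": 0},{"tx": 0,"ty": 0,"tz": 0,"turn": 0,"hand": 0},{"tx": 0,"ty": 0,"tz": 0,"turn": 0,"hand": 0}])

```text
time_s: 34.4
eef_pos: [0.5484, -0.0212, 0.1055]
tcp_rot: [-1.245, -1.15, 1.152]
ft_force: [-0.7, -0.8, -2.6]
opening: 0.257
```

```bash
python3 pose.py
```

```text
t 34.4 pos [ 0.5484 -0.0212  0.1055] yaw 1.4921 down [-0.001 -0.    -1.   ] open 0.257 F [-0.7 -0.8 -2.6]
block [-0.0091  0.2845]
rack [0.0002 0.0506]
```

apply_moves(steps=[{"tx": 1,"ty": 30,"tz": -1.5,"turn": 0,"hand": 0},{"tx": 0,"ty": 25,"tz": 0,"turn": 0,"hand": 0},{"tx": 0,"ty": 10,"tz": 0,"turn": 0,"hand": 0},{"tx": 0,"ty": 0,"tz": 0,"turn": 0,"hand": 0},{"tx": 0,"ty": 0,"tz": 0,"turn": 0,"hand": 0}])

```text
time_s: 34.9
eef_pos: [0.5506, -0.0206, 0.0415]
tcp_rot: [-1.246, -1.151, 1.15]
ft_force: [0.7, 1.2, -3.0]
opening: 0.246
```

```bash
python3 pose.py; python3 zoom.py s39.png side 320 130 90 85 8
```

```text
t 34.9 pos [ 0.5506 -0.0206  0.0415] yaw 1.491 down [ 0.001 -0.    -1.   ] open 0.246 F [ 0.7  1.2 -3. ]
block [-0.0068  0.2849]
rack [0.0024 0.0515]
```

View pics/s39.png

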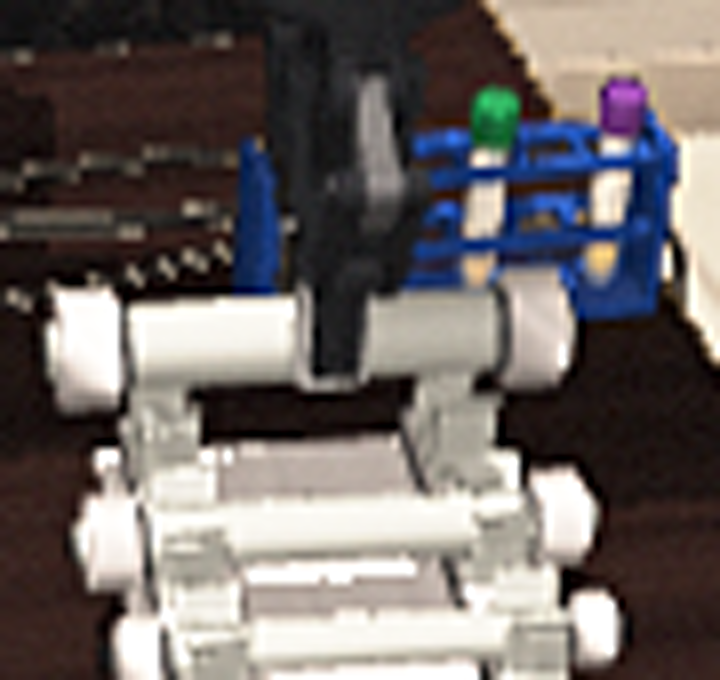

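Run:
```python
from h import *
p=imaging.capture('side'); K=np.array([.5442,-.0717,-.0788]); c,s=np.cos(K[2]),np.sin(K[2])
f=lambda x,y,z:((np.array(proj(p,[K[0]+c*x-s*y,K[1]+s*x+c*y,z]))-[320,130]+.5)*8-.5).round(0)
for x0 in (-.002,0,.002): print('held',x0,[f(x+x0,.0515,.065) for x in (-.058,.058)])
print('clip L',[f(x,.051,z) for x in (-.054,-.036,.036,.054) for z in (.0525,)])
print('M seated rings',[f(x,-.003,.0335) for x in (-.073,-.058,.058,.073)])
```

```text
held -0.002 [array([116., 352.]), array([498., 334.])]
held 0 [array([123., 352.]), array([505., 333.])]
held 0.002 [array([130., 351.]), array([511., 333.])]
clip L [array([135., 386.]), array([195., 384.]), array([430., 372.]), array([488., 369.])]
M seated rings [array([ 91., 549.]), array([142., 546.]), array([535., 526.]), array([585., 523.])]
```

apply_moves(steps=[{"tx": 0,"ty": 8,"tz": 0.5,"turn": 0,"hand": 0},{"tx": 0,"ty": 6,"tz": 0,"turn": 0,"hand": 0},{"tx": 0,"ty": 0,"tz": 0,"turn": 0,"hand": 0},{"tx": 0,"ty": 0,"tz": 0,"turn": 0,"hand": 0}])

```text
time_s: 35.4
eef_pos: [0.5501, -0.0208, 0.027]
tcp_rot: [-1.248, -1.15, 1.152]
ft_force: [0.4, -5.7, -0.7]
opening: 0.249
```

apply_moves(steps=[{"tx": 0,"ty": 3,"tz": 0,"turn": 0,"hand": 0},{"tx": 0,"ty": 0,"tz": 0,"turn": 0,"hand": 0},{"tx": 0,"ty": 0,"tz": 0,"turn": 0,"hand": 0}])

```text
time_s: 35.7
eef_pos: [0.5509, -0.0209, 0.0247]
tcp_rot: [-1.249, -1.151, 1.151]
ft_force: [1.1, -5.0, 1.5]
opening: 0.252
```

apply_moves(steps=[{"tx": 0,"ty": 3,"tz": 0,"turn": 0,"hand": 0},{"tx": 0,"ty": 0,"tz": 0,"turn": 0,"hand": 0},{"tx": 0,"ty": 0,"tz": 0,"turn": 0,"hand": 0}])

```text
time_s: 36.0
eef_pos: [0.5513, -0.0209, 0.0217]
tcp_rot: [-1.249, -1.152, 1.15]
ft_force: [0.9, -5.7, 1.3]
opening: 0.251
```

apply_moves(steps=[{"tx": 0,"ty": 3,"tz": 0,"turn": 0,"hand": 0},{"tx": 0,"ty": 0,"tz": 0,"turn": 0,"hand": 0},{"tx": 0,"ty": 0,"tz": 0,"turn": 0,"hand": 0}])

```text
time_s: 36.3
eef_pos: [0.5507, -0.0209, 0.0178]
tcp_rot: [-1.248, -1.151, 1.151]
ft_force: [3.0, -5.0, -5.2]
opening: 0.255
```

```bash
python3 pose.py; python3 zoom.py s40.png side 320 130 90 85 8
```

```text
t 36.3 pos [ 0.5507 -0.0209  0.0178] yaw 1.4912 down [ 0.002 -0.002 -1.   ] open 0.255 F [ 3.  -5.  -5.2]
block [-0.0068  0.2846]
rack [0.0025 0.0512]
```

View pics/s40.png

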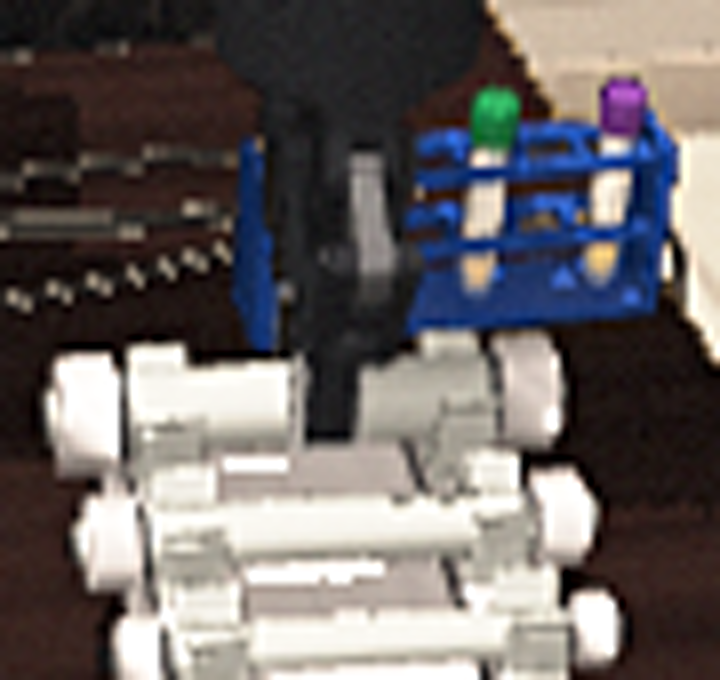

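apply_moves(steps=[{"tx": -0.5,"ty": 3,"tz": 0,"turn": 0,"hand": 0},{"tx": 0,"ty": 0,"tz": 0,"turn": 0,"hand": 0},{"tx": 0,"ty": 0,"tz": 0,"turn": 0,"hand": 0}])

```text
time_s: 36.65
eef_pos: [0.5489, -0.0204, 0.0141]
tcp_rot: [-1.244, -1.149, 1.152]
ft_force: [-0.1, -4.3, -5.9]
opening: 0.251
```

apply_moves(steps=[{"tx": 0,"ty": 3,"tz": 0,"turn": 0,"hand": 0},{"tx": 0,"ty": 0,"tz": 0,"turn": 0,"hand": 0},{"tx": 0,"ty": 0,"tz": 0,"turn": 0,"hand": 0}])

```text
time_s: 36.95
eef_pos: [0.5492, -0.0203, 0.0132]
tcp_rot: [-1.246, -1.151, 1.151]
ft_force: [-5.1, -3.1, 8.1]
opening: 0.253
```

apply_moves(steps=[{"tx": 0,"ty": 2,"tz": 0,"turn": 0,"hand": 0},{"tx": 0,"ty": 0,"tz": 0,"turn": 0,"hand": 0},{"tx": 0,"ty": 0,"tz": 0,"turn": 0,"hand": 0}])

```text
time_s: 37.25
eef_pos: [0.5493, -0.0203, 0.0131]
tcp_rot: [-1.247, -1.151, 1.151]
ft_force: [-10.5, -3.7, 23.3]
opening: 0.251
```

apply_moves(steps=[{"tx": 0,"ty": 1,"tz": 0,"turn": 0,"hand": 0},{"tx": 0,"ty": 0,"tz": 0,"turn": 0,"hand": 0},{"tx": 0,"ty": -4,"tz": 0,"turn": 0,"hand": 0},{"tx": 0,"ty": 0,"tz": 0,"turn": 0,"hand": 32},{"tx": 0,"ty": 0,"tz": 0,"turn": 0,"hand": 46},{"tx": 0,"ty": 0,"tz": 0,"turn": 0,"hand": 46},{"tx": 0,"ty": -15,"tz": 0,"turn": 0,"hand": 46},{"tx": 0,"ty": -30,"tz": 0,"turn": 0,"hand": 46},{"tx": 0,"ty": -40,"tz": 0,"turn": 0,"hand": 46},{"tx": 0,"ty": -40,"tz": 0,"turn": 0,"hand": 46},{"tx": 0,"ty": -40,"tz": 0,"turn": 0,"hand": 46},{"tx": 0,"ty": 0,"tz": 0,"turn": 0,"hand": 46}], newtons=60)

```text
time_s: 38.45
eef_pos: [0.5534, -0.0204, 0.1837]
tcp_rot: [-1.253, -1.159, 1.147]
ft_force: [1.1, 0.3, 0.2]
opening: 0.457
```

apply_moves(steps=[{"tx": -40,"ty": 0,"tz": 20,"turn": 0,"hand": 46},{"tx": -40,"ty": 0,"tz": 20,"turn": 0,"hand": 46},{"tx": -40,"ty": 0,"tz": 20,"turn": 0,"hand": 46},{"tx": -40,"ty": 0,"tz": 20,"turn": 0,"hand": 46},{"tx": -40,"ty": 0,"tz": 0,"turn": 0,"hand": 46},{"tx": -40,"ty": 0,"tz": 0,"turn": 0,"hand": 46},{"tx": -40,"ty": 0,"tz": 0,"turn": 0,"hand": 46},{"tx": 0,"ty": 0,"tz": 0,"turn": 0,"hand": 46},{"tx": 0,"ty": 0,"tz": 0,"turn": 0,"hand": 46}])

```text
time_s: 39.35
eef_pos: [0.4475, -0.2934, 0.1767]
tcp_rot: [-1.244, -1.15, 1.149]
ft_force: [-0.3, 0.1, -0.6]
opening: 0.458
```

```bash
python3 pose.py; python3 zoom.py s41.png side 320 140 90 85 8; python3 zoom.py t41.png top 280 120 160 90 5
python3 - <<'E'
from h import *
p=imaging.capture('side'); K=np.array([.5442,-.0717,-.0788]); c,s=np.cos(K[2]),np.sin(K[2])
f=lambda x,y,z:((np.array(proj(p,[K[0]+c*x-s*y,K[1]+s*x+c*y,z]))-[320,140]+.5)*8-.5).round(0)
for n,y,z,e in (('S',-.051,.031,.07),('M',-.003,.0335,.073),('L',.051,.0365,.076)): print(n,[f(x,y,z).tolist() for x in (-e,-.058,.058,e)])
E
```

```text
t 39.35 pos [ 0.4475 -0.2934  0.1767] yaw 1.4902 down [-0.001  0.002 -1.   ] open 0.458 F [-0.3  0.1 -0.6]
block [-0.1327  0.0219]
rack [-0.0789 -0.2286]
S [[120.0, 581.0], [163.0, 579.0], [573.0, 556.0], [615.0, 554.0]]
M [[91.0, 469.0], [142.0, 466.0], [535.0, 446.0], [585.0, 443.0]]
L [[62.0, 353.0], [121.0, 350.0], [496.0, 331.0], [553.0, 329.0]]
```

View pics/s41.png

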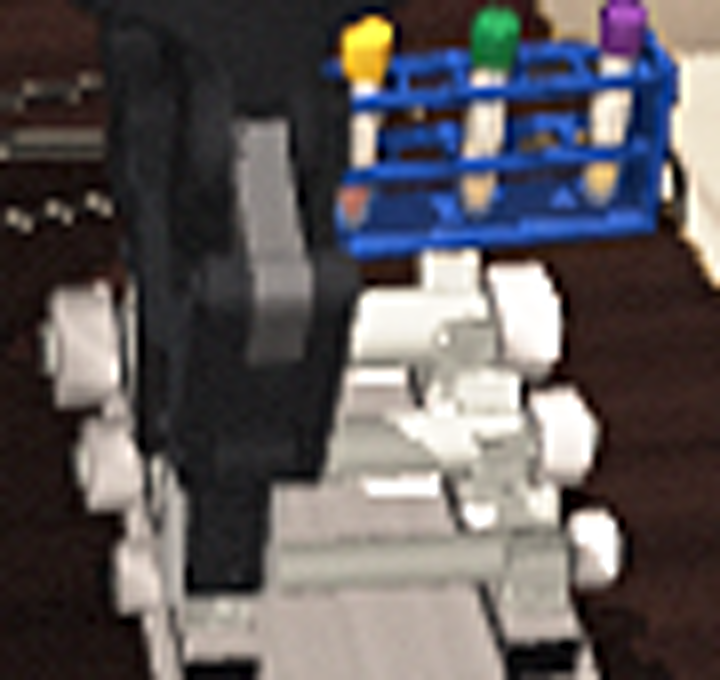

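View pics/t41.png

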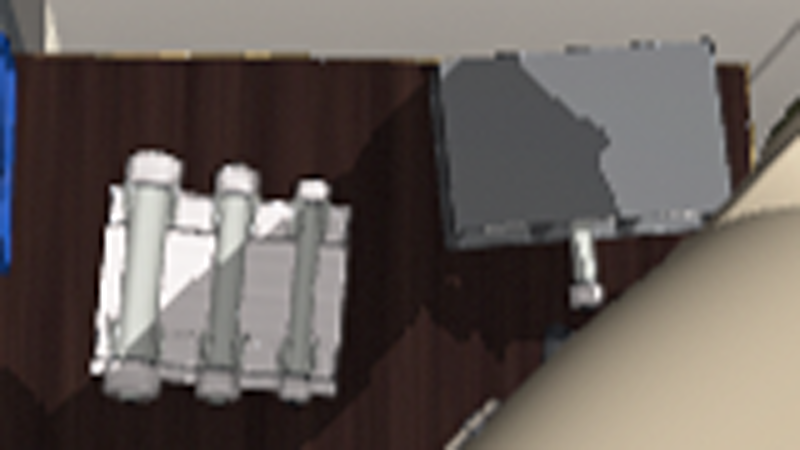

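Run:
```python
from h import *
p=imaging.capture('side'); save(p,'s42.png')
```

```text
(no output)
```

View pics/s42.png

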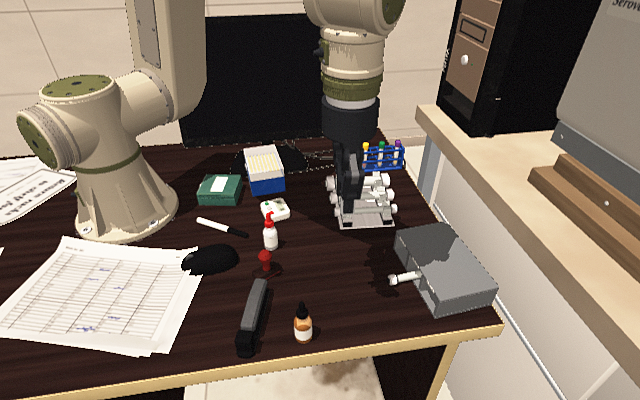

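The full side view shows the bystanders where they started, the spare still in the block at about (405,278), and the three columns in the rack at about (365,200). Handing in.

```bash
python3 -c "
from cell import arm; print(arm.finish_job())"
```

```text
the job is handed in; nothing more can be done
None
```

The medium and large columns are both seated in their clip pairs, and the job was handed in at about 39 s of the 72 s allowed; it reported no verdict. I pulled each one straight out of the block, laid it on the desk, took it again by the middle and pressed it down.

**Seating:** I felt each column pass the lips and then come to a hard stop, medium at up to about 36 N and large at 23 N or slightly more. The stop heights matched the seated heights to within about 1 mm.

**Last pictures:** The top and side views show small, medium and large in size order. The nuts are outside the clips and the nut positions lie about 1 pixel from the expected ones. All three columns share that offset, including the untouched small one. The spare is still in the block, the bystanders look unmoved, and the gripper is open and clear of everything.

**What disagreed:**
- **Fingertip height:** The fingertips were about 35 mm higher than the reported tool pose and the given tip length implied. I confirmed this by going down without contact, then set the grip heights from the pictures and from feel. I did not find the cause.
- **Medium regrasp:** The first grip by the middle was too shallow, so I opened and took it again lower.
- **Block fit:** My fit of the block's front was 2–4 mm off, so I used the nuts as reference instead.

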